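Feed a terrine along the rail under the food warmer's hood with an oven stick

TASK

Put the covered terrine into the food warmer beside the mug: set it down gently over the lip onto the open right end of the deck, lengthwise along the back rail, and let go. Then take the wooden oven stick from the crock and, with the stick and not the fingers, push the terrine along under the hood, snug against the back rail all the way, until it is fully home against the left end wall; neither tip it nor shift the mug. Last, stand the stick back in the crock.

Things in the scene. Friction and masses are not known exactly. Their poses are not given: they have to be found in the camera images.
- warmer: Fixed steel food warmer; its x points away from the robot, y left. Origin: centre of its underside. In mm: deck z=30, from x=-100 (front lip, top z=51) to x=100 (back rail, top z=60); open right end at y=-180; left end wall's face y=172. Hood over y=-35 to 181 and x=-110 to 110: underside z=168, tubes to z=161 from y=-16, top z=210; open at front and right. Terrine home: centre x=69, y=107.
- terrine: White ceramic terrine with a fixed lid: a straight block 130 mm long (its x), 62 wide (its y), 56 high, about 0.3 kg, alike both ways round. Origin: centre of its underside. On the lid a bar handle 60 mm long (along x), 14 wide, from z=56 to 82 mm: grip it from above across the 14 mm, TCP near z=78. Starts on the glass hob at the right, 5 mm above the worktop.
- end_a (a point): Centre of the terrine's end face at its +x end, 65 mm from its middle, 23 mm above its underside.
- end_b (a point): Centre of the terrine's end face at its -x end, 65 mm from its middle, 23 mm above its underside.
- stick: Straight wooden oven stick, 310 mm long, 22 wide (its y), 16 thick (its x), 70 g, tip slightly forked. Origin: middle of the tip; z runs from the tip to the handle end (z=310). Starts tip down in the crock, leaning about 37 degrees on its rim, the upper 100 mm out. Grip across the 22 mm near z=285, tool pointing down along the stick; lifting 190 mm straight up frees it.
- crock: Steel utensil crock, fixed, 140 mm across and 168 mm high, open top, inner radius 67 mm, inner floor at z = 6 mm. Origin: centre of its underside. The stick leans towards the crock's -x side (its top over the rim there, its foot at the +x side).
- mug: Two-tone mug, 86 mm across, 99 mm high, standing on the deck under the hood in front of the terrine's lane, at least 25 mm clear of it. Origin: its underside, near the middle.

How it is judged:
By the outcome, as a careful person would: the job done as asked, in the order asked, and still so for the second after the job is handed in, with the robot touching nothing.
It also fails if it takes over 72 s, if anything falls off the work surface, if the arm or the gripper's body presses on something with over 40 N, if the wrist force passes 120 N, or if a joint passes its speed limit or range.

ROBOT

A 6-joint arm with a two-finger parallel gripper is mounted at the origin on a cart in front of the work surface, level with it; the furniture and walls round the work are solid. World frame = base frame: x ahead of the robot, y to its left, z up, the work surface at z = 0. Lengths are in m, angles in rad, forces in N, time in s.
With the tool pointing down it reaches from about 0.225 to 0.875 m from the base axis. Payload 3.4 kg.
Tool frame: the origin (TCP) lies between the finger pads, 19 mm behind the fingertips; this is the grasp point; z points along the fingers, y is the line along which they close (so a half turn about z gives the same grasp; the last joint's range is limited). The gripper opens to 85 mm and grips with 20 to 120 N. Pads are 22 mm wide; open, the fingers measure 114 mm over their backs; the gripper's body (76 mm by 85 mm) begins 54 mm behind the grasp point. The pads swing forward as they close: fully open they stand 13 mm farther back than shut.
Start: joints at [-1.451, 0.276, 1.505, -0, 1.361, -0.121], TCP at [0.137, -0.558, 0.25] pointing down, gripper open.
Joint ranges: [-2.89, 2.89], [-0.75, 2.08], [0.22, 2.7], [-1.18, 4.32], [0.11, 2.71], [-2.7, 2.7]. Speed limits (rad/s): [2.57, 2.57, 3.14, 3.14, 3.14, 3.14].

INTERFACE

Orientations are given as a unit quaternion [w, x, y, z].
In Python, from rig import get_state, eyes, order gives the robot as it stands.
- The arm moves only by the tool drive_tool, never from a script. Its argument "rows" is a list of rows, each a list of 4 numbers: the shift along the tool's x, y, z in units of 25 mm (1.0 is 25 mm), then the turn about the tool's z in units of 6 degrees (1.0 is 6 degrees). A call has exactly 8 rows; each row is the pose to reach, as a shift and turn from the pose commanded when the call began, along the tool's axes at that moment; what a row does not reach only later rows make up. A row lasts 1/12 s, in which the tool goes at most 41.7 mm and 7.16 degrees, less where a joint would pass 70% of its speed; a pose out of reach is approached as far as the arm can. A call with a gripper value outside its range is refused whole. "grip" is the finger opening in mm, from 0 to 85.4, set as the call begins (left out, the last holds). The fingers move at their own pace and stop on an object; "newtons" is the grip in N (left out, the last holds). Time passes only in rows, so rows that repeat a pose let the fingers close, or fill a call up. It gives the time, the measured TCP pose, the force, the opening and the grip force at its end, in the units of the state.
- get_state(): the state, without advancing time (a new reading comes with each control period).
- eyes.get_image(name): name is "side" or "top"; returns (picture, depth): 480x640x3 uint8, red, green, blue; 480x640 float32, m along the optical axis (not along the pixel's ray), 0 where there is no reading.
- eyes.camera_info(name): a dict with "fx", "fy", "cx", "cy" (pixels), "dist" ([k1, k2, p1, p2, k3] as OpenCV has them; the pictures are not rectified), "R" (3x3) and "t" (3): a world point X has camera coordinates R X + t. Camera axes: x right, y down, z forward; pixel columns grow to the right and rows downward; lengths in m; the calibration is good to about 2 mm. A picture is of the moment at which its call begins. camera_info takes no time and is no camera call.
- order.sign_off(): hands the job in; it is judged then, once.
The state is a dict: "clock": time; "qpos": joint angles; "qd": joint speeds; "effort": joint torques, N m; "position": TCP position; "ee_rot": TCP orientation; "contact_force": force on the tool from outside, world axes, zero at the start; "moment": the same for the moment, N m; "width": finger opening in m; "gripper_force": force on a finger pad.
Only numpy, scipy, OpenCV 4.12 (cv2) and the standard library are available. Lean on these libraries where they do the work, as an engineer would, in place of code of your own. Each camera call takes 0.05 s, during which the arm holds its last target. There are 200 camera calls.

## Working session

There is one attempt and no reset: what is moved stays moved. The work goes in short steps, Python scripts to look and compute and a tool call to move; the robot and the scene stay as the last step left them, time stands still between calls to the robot, and variables do not carry over. Pictures are saved under pics/ and viewed, at most 10 in all, crops included, and the job is handed in when it is done.

Besides the shell and the picture viewer there is one more tool, called after "Request:" as a command line: name --pt "numbers of a row" for each row, then --argument value for the rest. drive_tool: Moves the arm, as the interface text tells. Its arguments: {"type":"object","properties":{"rows":{"type":"array","items":{"type":"array","items":{"type":"number"}}},"grip":{"type":"number"},"newtons":{"type":"number"}},"required":["rows"]}

```bash
mkdir -p pics; ls; cat > h.py <<'E'
import numpy as np, cv2
from rig import get_state, eyes, order
def cam(n):
    c=eyes.camera_info(n); K=np.array([[c['fx'],0,c['cx']],[0,c['fy'],c['cy']],[0,0,1.]])
    return K,np.array(c['dist'],float),np.array(c['R']),np.array(c['t'])
def ray(n,px):
    K,d,R,t=cam(n); u=cv2.undistortPoints(np.array(px,float).reshape(-1,1,2),K,d).reshape(-1,2)
    return -R.T@t, np.c_[u,np.ones(len(u))]@R
def onz(n,px,z):
    o,d=ray(n,px); return o+d*((z-o[2])/d[:,2])[:,None]
def cloud(n,D):
    v,u=np.mgrid[0:480,0:640]; px=np.c_[u.ravel(),v.ravel()]
    o,d=ray(n,px); P=o+d*D.ravel()[:,None]; P[D.ravel()==0]=np.nan
    return P.reshape(480,640,3)
def proj(n,P):
    K,d,R,t=cam(n); return cv2.projectPoints(np.array(P,float).reshape(-1,3),cv2.Rodrigues(R)[0],t,K,d)[0].reshape(-1,2)
def tri(na,pa,nb,pb):
    o1,d1=ray(na,pa);o2,d2=ray(nb,pb);d1=d1[0];d2=d2[0]
    s=np.linalg.lstsq(np.c_[d1,-d2],o2-o1,rcond=None)[0]
    a=o1+s[0]*d1;b=o2+s[1]*d2; return (a+b)/2,np.linalg.norm(a-b)
E
python3 - <<'E'
from h import *
print(get_state())
for n in('side','top'):
    im,D=eyes.get_image(n); np.savez(f'{n}0.npz',im=im,D=D)
    cv2.imwrite(f'pics/{n}0.png',im[:,:,::-1]); K,d,R,t=cam(n); print(n,K[0,0],d,-R.T@t,R[2],(D>0).mean())
E
```

```text
pics
{'clock': 0.0, 'qpos': array([-1.45102793e+00,  2.76581690e-01,  1.50615798e+00, -3.60151878e-05,
        1.36071432e+00, -1.21028646e-01]), 'qd': array([-0.00100704,  0.00064283, -0.00024576, -0.0002652 , -0.00115238,
        0.00095591]), 'effort': array([ 2.93218793e-03, -4.16761494e+01, -2.45806825e+01,  2.72493680e-04,
        1.11310792e-02,  4.12932621e-07]), 'position': array([ 0.13702904, -0.5579036 ,  0.24913738]), 'ee_rot': array([-9.30681537e-04,  9.92759966e-01,  1.20111547e-01, -1.70217331e-05]), 'contact_force': array([ 0.48930653, -0.4191949 ,  0.38879339]), 'moment': array([-0.0183904 , -0.03395556,  0.03532147]), 'gripper_force': 0.0, 'width': 0.08528276674268513}
side 477.4861098662155 [-0.05589612  0.          0.          0.          0.        ] [-0.26860677  0.94653692  0.74015929] [ 0.5677365  -0.63074934 -0.52899011] 0.9747786458333333
top 597.5287112884154 [-0.1474129  0.         0.         0.         0.       ] [-0.50205199  0.54570191  1.40122119] [ 0.57400731 -0.24582858 -0.78107869] 0.9950227864583333
```

View pics/side0.png

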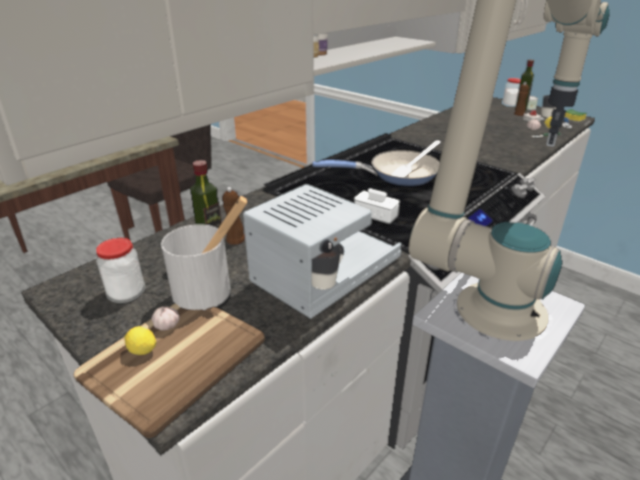

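View pics/top0.png

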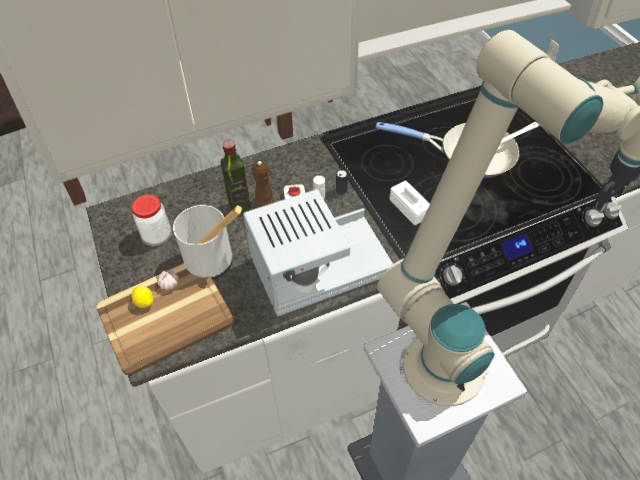

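Side view: terrine at about (377,205), warmer hood at (308,215), mug at (325,265), crock at (197,267), stick top at (238,203). Top view: terrine (410,202), hood (297,232), open deck (355,255), crock (203,240), stick end (238,210).

```bash
python3 - <<'E'
from h import *
def rect(P): 
    r=cv2.minAreaRect((P[:,:2]*1000).astype(np.float32)); return np.round(r[0],1),np.round(r[1],1),round(r[2],2)
for n,box in (('top',dict(ter=(385,178,436,228),hood=(240,190,355,280))),('side',dict(ter=(350,185,402,225),hood=(240,180,375,250)))):
    f=np.load(n+'0.npz'); im=f['im'];D=f['D'];C=cloud(n,D); z=C[...,2]
    hsv=cv2.cvtColor(im,cv2.COLOR_RGB2HSV)
    a=box['ter']; M=np.zeros((480,640),bool); M[a[1]:a[3],a[0]:a[2]]=1
    w=M&(hsv[...,2]>120)&(z>0.0)&(z<.12)
    P=C[w]; print(n,'ter',len(P),'z pct',np.percentile(P[:,2],[1,5,25,50,75,95,99]).round(4))
    lid=P[(abs(P[:,2]-.061)<.004)]; print(' lid',len(lid),rect(lid),lid[:,2].mean())
    hd=P[P[:,2]>.072]; print(' handle',len(hd),rect(hd),np.percentile(hd[:,2],95))
    a=box['hood']; M[:]=0; M[a[1]:a[3],a[0]:a[2]]=1
    h=C[M&(abs(z-.21)<.006)]; print(' hood',len(h),rect(h),np.median(h[:,2]))
    # mask-based, on rays
    m=(M&(abs(z-.21)<.006)).astype(np.uint8); c=max(cv2.findContours(m,0,1)[0],key=cv2.contourArea)
    print(' hood ray',rect(onz(n,c.reshape(-1,2),.21)))
    q=(w).astype(np.uint8)
    # full warmer zone points hist at deck
    R=(C[...,0]>.2)&(C[...,0]<.9)&(abs(C[...,1])<.6)
    dk=C[R&(abs(z-.03)<.004)&(hsv[...,2]>110)&(hsv[...,1]<60)]; print(' deck',len(dk),rect(dk) if len(dk) else '')
    # crock rim
    rm=C[R&(abs(z-.168)<.004)]; rm=rm[(rm[:,1]>.35)]
    print(' rim',len(rm),rm[:,:2].min(0),rm[:,:2].max(0))
    wood=R&(hsv[...,0]>8)&(hsv[...,0]<22)&(hsv[...,1]>90)&(z>.1)
    S=C[wood]; print(' wood',len(S)); 
    if len(S): print(S[::max(1,len(S)//12)].round(3))
E
```

```text
top ter 1033 z pct [0.0037 0.0135 0.0403 0.0595 0.065  0.0859 0.0905]
 lid 345 (array([ 507.9, -173.9]), array([133.6,  63.2]), 8.27) 0.061304106689814605
 handle 124 (array([ 522.4, -168.6]), array([89.9, 30.1]), 20.04) 0.09173859933628195
 hood 5389 (array([415. , 231.8]), array([216.3, 240.4]), 89.4) 0.21060466903502761
 hood ray (array([415.9, 233. ]), array([216. , 230.9]), 89.2)
 deck 2959 (array([5.22e+02, 4.00e-01]), array([1198.2,  430.1]), 89.99)
 rim 198 [0.50651158 0.38507579] [0.65257765 0.52288982]
 wood 619
[[0.746 0.314 0.23 ]
 [0.728 0.228 0.158]
 [0.716 0.22  0.153]
 [0.71  0.214 0.144]
 [0.722 0.202 0.114]
 [0.712 0.216 0.112]
 [0.515 0.364 0.252]
 [0.499 0.359 0.248]
 [0.513 0.38  0.223]
 [0.535 0.402 0.189]
 [0.543 0.417 0.167]
 [0.547 0.428 0.147]
 [0.569 0.46  0.107]]
side ter 984 z pct [0.0068 0.0097 0.036  0.0561 0.0653 0.0869 0.0915]
 lid 206 (array([ 510.9, -173.6]), array([130.,  68.]), 9.74) 0.06271908126015383
 handle 127 (array([ 509. , -169.5]), array([58.9, 21.9]), 7.38) 0.09203028436170807
 hood 4345 (array([415.2, 232.1]), array([218.6, 238.3]), 88.62) 0.2123424525580646
 hood ray (array([412.3, 234.9]), array([224.5, 242.9]), 89.38)
 deck 2117 (array([516.9,  -1.8]), array([ 415.6, 1199.5]), 0.7)
 rim 376 [0.5055241  0.38102746] [0.64904186 0.52274218]
 wood 777
[[ 0.879 -0.293  0.472]
 [ 0.715  0.219  0.159]
 [ 0.509  0.348  0.263]
 [ 0.505  0.361  0.261]
 [ 0.714  0.221  0.129]
 [ 0.515  0.368  0.245]
 [ 0.512  0.374  0.241]
 [ 0.508  0.367  0.23 ]
 [ 0.511  0.38   0.218]
 [ 0.525  0.394  0.203]
 [ 0.527  0.4    0.19 ]
 [ 0.534  0.406  0.171]
 [ 0.561  0.43   0.143]]
```

```bash
python3 - <<'E'
from h import *
for n in('top','side'):
    f=np.load(n+'0.npz'); im=f['im'];D=f['D'];C=cloud(n,D); z=C[...,2]
    hsv=cv2.cvtColor(im,cv2.COLOR_RGB2HSV)
    def edges(name,Q,ax,lo,hi,step=12):
        # ax=1: bins in y, give min/max of x, robust line fits
        b=[];
        for a in np.arange(lo,hi,step):
            q=Q[(Q[:,ax]>=a)&(Q[:,ax]<a+step)][:,1-ax]
            if len(q)>3: b.append((a+step/2,*np.sort(q)[[1,-2]]))
        b=np.array(b)*1
        for k,l in((1,'min'),(2,'max')):
            v=b[:,k]; m=np.ones(len(v),bool)
            for _ in range(4):
                p=np.polyfit(b[m,0],v[m],1); r=abs(v-np.polyval(p,b[:,0])); m=r<max(.003,1.5*np.median(r[m]))
            mid=(lo+hi)/2; print(n,name,'xy'[1-ax],l,'at mid %.3f: %.1f'%(mid,1e3*np.polyval(p,mid)),'slope deg %.2f'%np.degrees(np.arctan(p[0])),m.sum(),len(v))
    h=C[(abs(z-.21)<.004)&(abs(C[...,0]-.415)<.13)&(abs(C[...,1]-.23)<.12)]
    edges('hood',h,1,.14,.33); edges('hood',h,0,.32,.51)
    light=(hsv[...,1]<60)&(hsv[...,2]>100)
    dk=C[(abs(z-.03)<.005)&light&(abs(C[...,0]-.415)<.13)&(C[...,1]>-.06)&(C[...,1]<.12)]
    edges('deck',dk,1,-.01,.11); edges('deck',dk,0,.33,.50)
    rl=C[(abs(z-.06)<.004)&(C[...,0]>.49)&(C[...,0]<.55)&(C[...,1]>-.06)&(C[...,1]<.12)]
    if len(rl)>20: edges('rail',rl,1,-.01,.11)
    lp=C[(abs(z-.051)<.004)&(C[...,0]>.28)&(C[...,0]<.34)&(C[...,1]>-.06)&(C[...,1]<.12)]
    if len(lp)>20: edges('lip',lp,1,-.01,.11)
    # terrine lid in its frame
    T=C[light&(abs(C[...,0]-.51)<.1)&(abs(C[...,1]+.174)<.07)&(z>.012)&(z<.1)]
    L=T[abs(T[:,2]-.062)<.0045]
    edges('lid',L,0,.46,.56,8); edges('lid',L,1,-.195,-.15,6)
    H=T[(T[:,2]>.07)]; print('handle med',np.median(H,0),np.percentile(H[:,:2],[5,95],axis=0).round(4))
    H=T[(T[:,2]>.082)]; c=H[:,:2].mean(0); u,s,v=np.linalg.svd(H[:,:2]-c); print('htop',len(H),c,np.degrees(np.arctan(v[0][1]/v[0][0])),np.median(H[:,2]))
    # crock rim circle, stick axis
    rm=C[(abs(z-.168)<.003)&(abs(C[...,0]-.578)<.09)&(abs(C[...,1]-.452)<.09)&light][:,:2]
    A=np.c_[2*rm,np.ones(len(rm))]; s=np.linalg.lstsq(A,(rm**2).sum(1),rcond=None)[0]; print('crock',s[:2],np.sqrt(s[2]+s[:2]@s[:2]),len(rm))
    W=C[(hsv[...,0]>8)&(hsv[...,0]<22)&(hsv[...,1]>90)&(z>.15)&(abs(C[...,0]-.53)<.07)&(abs(C[...,1]-.4)<.08)]
    c=np.median(W,0)
    for _ in range(5):
        u,s,v=np.linalg.svd(W-W.mean(0),full_matrices=False); r=np.linalg.norm((W-W.mean(0))-np.outer((W-W.mean(0))@v[0],v[0]),axis=1); W=W[r<.016]
    d=v[0]*np.sign(v[0][2]); t=(W-W.mean(0))@d; print('stick c',W.mean(0),'d',d,'lean',np.degrees(np.arccos(d[2])),'az',np.degrees(np.arctan2(d[1],d[0])),'range',t.min(),t.max(),'end',W.mean(0)+d*np.percentile(t,99),len(W))
E
```

```text
top hood x min at mid 0.235: 154.2 slope deg 1.39 1 1
top hood x max at mid 0.235: 277.2 slope deg 2.49 1 1
top hood y min at mid 0.415: 65.5 slope deg 0.56 1 1
top hood y max at mid 0.415: 181.3 slope deg 1.54 1 1
top deck x min at mid 0.050: 154.9 slope deg 1.47 1 1
top deck x max at mid 0.050: 264.7 slope deg 2.51 1 1
top deck y min at mid 0.415: -12.1 slope deg -0.10 1 1
top deck y max at mid 0.415: 63.9 slope deg 0.54 1 1
top rail x min at mid 0.050: 260.3 slope deg 2.47 1 1
top rail x max at mid 0.050: 266.5 slope deg 2.53 1 1
top lip x min at mid 0.050: 155.1 slope deg 1.47 1 1
top lip x max at mid 0.050: 161.6 slope deg 1.53 1 1
top lid y min at mid 0.510: -116.0 slope deg -1.34 1 1
top lid y max at mid 0.510: -75.6 slope deg -0.87 1 1
top lid x min at mid -0.172: 206.0 slope deg 4.47 1 1
top lid x max at mid -0.172: 269.7 slope deg 5.85 1 1
handle med [ 0.50752322 -0.1718378   0.08410857] [[ 0.4798 -0.1823]
 [ 0.5363 -0.1639]]
htop 83 [ 0.508212   -0.17359351] 7.794890445922962 0.08661790508470202
crock [0.57853793 0.45353012] 0.0692123688402486 154
stick c [0.52250944 0.388
[... 7774 characters left out ...]
:15: RankWarning: Polyfit may be poorly conditioned
<stdin>:15: RankWarning: Polyfit may be poorly conditioned
<stdin>:15: RankWarning: Polyfit may be poorly conditioned
<stdin>:15: RankWarning: Polyfit may be poorly conditioned
<stdin>:15: RankWarning: Polyfit may be poorly conditioned
<stdin>:15: RankWarning: Polyfit may be poorly conditioned
<stdin>:15: RankWarning: Polyfit may be poorly conditioned
<stdin>:15: RankWarning: Polyfit may be poorly conditioned
<stdin>:15: RankWarning: Polyfit may be poorly conditioned
<stdin>:15: RankWarning: Polyfit may be poorly conditioned
<stdin>:15: RankWarning: Polyfit may be poorly conditioned
<stdin>:15: RankWarning: Polyfit may be poorly conditioned
```

```bash
python3 - 2>/dev/null <<'E'
from h import *
for n in('top','side'):
    f=np.load(n+'0.npz'); im=f['im'];D=f['D'];C=cloud(n,D); z=C[...,2]
    hsv=cv2.cvtColor(im,cv2.COLOR_RGB2HSV); light=(hsv[...,1]<60)&(hsv[...,2]>100)
    def edges(name,Q,ax,lo,hi,step=.012):
        b=[]
        for a in np.arange(lo,hi,step):
            q=Q[(Q[:,ax]>=a)&(Q[:,ax]<a+step)][:,1-ax]
            if len(q)>3: b.append((a+step/2,q.min(),q.max()))
        b=np.array(b); mid=(lo+hi)/2
        if len(b)<3: return
        for k,l in((1,'min'),(2,'max')):
            v=b[:,k]; m=np.ones(len(v),bool); m=abs(v-np.median(v))<.012
            for _ in range(4):
                p=np.polyfit(b[m,0],v[m],1); r=abs(v-np.polyval(p,b[:,0])); m=r<max(.002,1.5*np.median(r[m]))
            print(n,name,'xy'[1-ax],l,'at %.3f: %.1f'%(mid,1e3*np.polyval(p,mid)),'slope %.2f'%np.degrees(np.arctan(p[0])),m.sum(),len(v))
    near=lambda x,y,X,Y:(abs(C[...,0]-x)<X)&(abs(C[...,1]-y)<Y)
    h=C[(abs(z-.211)<.004)&near(.415,.23,.13,.13)]
    edges('hood',h,1,.14,.33); edges('hood',h,0,.32,.51)
    dk=C[(abs(z-.03)<.005)&light&near(.415,.03,.13,.09)]
    edges('deck',dk,1,-.01,.11); edges('deck',dk,0,.33,.50)
    edges('rail',C[(abs(z-.061)<.004)&near(.52,.03,.03,.09)],1,-.01,.11)
    edges('lip',C[(abs(z-.051)<.004)&near(.31,.03,.03,.09)],1,-.01,.11)
    L=C[light&near(.51,-.174,.1,.07)&(abs(z-.062)<.004)]
    edges('lid',L,0,.46,.56,.008); edges('lid',L,1,-.195,-.15,.006)
    M=C[near(.36,.2,.12,.13)&(z>.08)&(z<.16)]; print('mugpts',len(M),np.percentile(M,[2,50,98],axis=0).round(3).tolist())
E
```

```text
top hood x min at 0.235: 311.2 slope 0.96 14 16
top hood x max at 0.235: 531.2 slope 0.74 15 16
top hood y min at 0.415: 125.4 slope -1.04 15 16
top hood y max at 0.415: 339.1 slope -0.68 16 16
top deck x min at 0.050: 308.0 slope 0.08 7 10
top deck x max at 0.050: 524.6 slope -0.28 5 10
top deck y min at 0.415: -21.2 slope -1.00 14 15
top deck y max at 0.415: 64.7 slope -2.26 7 15
top rail x min at 0.050: 518.9 slope 2.26 6 7
top rail x max at 0.050: 527.7 slope 0.22 6 7
top lip x min at 0.050: 310.3 slope 3.69 7 10
top lip x max at 0.050: 319.4 slope 1.67 8 10
top lid y min at 0.510: -202.1 slope 8.64 8 13
top lid y max at 0.510: -142.8 slope 9.26 12 13
top lid x min at -0.172: 445.6 slope -9.27 4 8
top lid x max at -0.172: 573.4 slope -17.50 4 8
mugpts 264 [[0.327, 0.166, 0.081], [0.334, 0.24, 0.105], [0.368, 0.27, 0.132]]
side hood x min at 0.235: 313.4 slope 1.14 15 16
side hood x max at 0.235: 531.9 slope 1.23 11 16
side hood y min at 0.415: 125.7 slope -0.70 11 16
side hood y max at 0.415: 338.8 slope -0.84 15 16
side deck x min at 0.050: 310.1 slope 0.58 10 10
side deck x max at 0.050: 460.4 slope -0.21 6 10
side deck y min at 0.415: -20.0 slope -0.81 9 11
side deck y max at 0.415: 119.4 slope -0.08 5 11
side lip x min at 0.050: 312.2 slope 1.36 9 10
side lip x max at 0.050: 321.1 slope 0.28 9 10
side lid y min at 0.510: -170.2 slope -6.79 5 13
side lid y max at 0.510: -142.5 slope 8.23 7 13
side lid x min at -0.172: 445.8 slope -5.65 6 8
side lid x max at -0.172: 571.3 slope -8.61 6 8
mugpts 678 [[0.329, 0.167, 0.081], [0.348, 0.248, 0.106], [0.398, 0.275, 0.131]]
```

Request:
drive_tool --pt "0.6 -0.4 0 0" --pt "1.8 -1.1 0 0" --pt "3.2 -2.0 0 0" --pt "4.6 -2.9 0 0" --pt "6.0 -3.8 0 0" --pt "7.4 -4.7 0 0" --pt "8.8 -5.5 0 0" --pt "10.0 -6.3 0 0" --grip 60 --newtons 40

```text
clock: 0.77
position: [0.3438, -0.3429, 0.2499]
ee_rot: [-0.0, 0.993, 0.12, 0.0]
contact_force: [0.1, -0.9, 0.8]
width: 0.0599
gripper_force: 0.0
```

```bash
cat >> h.py <<'E'
from scipy.spatial.transform import Rotation as Ro
def goal(x,y,z,yaw):
    s=get_state(); q=s['ee_rot']; R=Ro.from_quat([q[1],q[2],q[3],q[0]]).as_matrix()
    d=R.T@(np.array([x,y,z])-s['position']); a=np.degrees(np.arctan2(R[1,0],R[0,0]))
    dy=(yaw-a+180)%360-180
    print('t %.2f pos %s yaw %.2f | shift %s turn %.2f | F %s w %.1f gf %.1f tilt %.2f'%(s['clock'],s['position'].round(4),a,(d/.025).round(2),-dy/6,s['contact_force'].round(1),s['width']*1e3,s['gripper_force'],np.degrees(np.arccos(-R[2,2]))))
E
python3 -c "
from h import *
goal(.5088,-.1723,.15,8.8)"
```

```text
t 0.77 pos [ 0.3438 -0.3429  0.2499] yaw 13.83 | shift [ 8.04 -5.05  4.01] turn 0.84 | F [ 0.1 -0.9  0.8] w 59.9 gf 0.0 tilt 0.06
```

Request:
drive_tool --pt "0.9 -0.5 0 0.1" --pt "2.2 -1.4 0.2 0.3" --pt "3.6 -2.3 0.8 0.5" --pt "5.0 -3.2 1.5 0.7" --pt "6.3 -4.0 2.3 0.84" --pt "7.3 -4.6 3.0 0.84" --pt "7.9 -4.95 3.6 0.84" --pt "8.04 -5.05 4.0 0.84"

```text
clock: 1.43
position: [0.5084, -0.1715, 0.148]
ee_rot: [-0.001, 0.997, 0.078, -0.001]
contact_force: [0.1, -0.5, -0.2]
width: 0.0598
gripper_force: 0.0
```

```bash
python3 - <<'E'
from h import *
goal(.5088,-.1723,.084,8.8)
im,D=eyes.get_image('side'); s=proj('side',[[.51,-.17,.08]])[0]; x,y=int(s[0])-60,int(s[1])-60
a=cv2.resize(im[y:y+100,x:x+120],None,fx=4,fy=4)
im,D=eyes.get_image('top'); s=proj('top',[[.51,-.17,.08]])[0]; x,y=int(s[0])-60,int(s[1])-60
b=cv2.resize(im[y:y+100,x:x+80],None,fx=4,fy=4)
cv2.imwrite('pics/g1.png',np.hstack([a,b])[:,:,::-1])
E
```

```text
t 1.43 pos [ 0.5084 -0.1715  0.148 ] yaw 8.98 | shift [0.02 0.04 2.56] turn 0.03 | F [ 0.1 -0.5 -0.2] w 59.8 gf 0.0 tilt 0.17
```

View pics/g1.png

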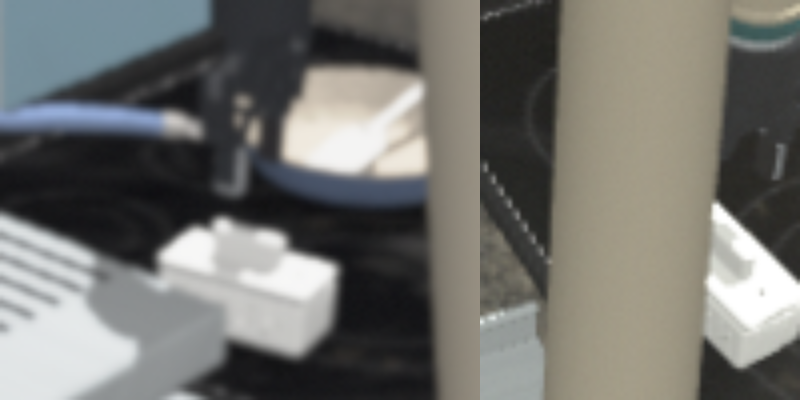

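The crops show the fingers above the terrine's bar handle, handle at crop (250,240) left and (735,255) right, nothing else in the way.

Request:
drive_tool --pt "0 0 0.5 0.03" --pt "0 0.02 1.1 0.03" --pt "0.02 0.03 1.7 0.03" --pt "0.02 0.04 2.1 0.03" --pt "0.02 0.04 2.4 0.03" --pt "0.02 0.04 2.56 0.03" --pt "0.02 0.04 2.56 0.03" --pt "0.02 0.04 2.56 0.03"

```text
clock: 2.2
position: [0.5082, -0.1766, 0.0865]
ee_rot: [0.0, 0.997, 0.075, 0.0]
contact_force: [0.4, -0.4, 0.4]
width: 0.06
gripper_force: 0.0
```

Request:
drive_tool --pt "0 0 0 0" --pt "0 0 0 0" --pt "0 0 0 0" --pt "0 0 0 0" --pt "0 0 0 0" --pt "0 0 0 0" --pt "0 0 0 0" --pt "0 0 0 0" --grip 0 --newtons 60

```text
clock: 2.87
position: [0.5083, -0.1762, 0.0864]
ee_rot: [0.0, 0.997, 0.075, 0.0]
contact_force: [-1.1, 1.2, 3.7]
width: 0.0126
gripper_force: 61.7
```

```bash
python3 -c "
from h import *
goal(.4856,.051,.23,89.07)"
```

```text
t 2.87 pos [ 0.5083 -0.1762  0.0864] yaw 8.57 | shift [ 0.46 -9.12 -5.75] turn -13.42 | F [-1.1  1.2  3.7] w 12.6 gf 61.7 tilt 0.03
```

Request:
drive_tool --pt "0 0 -0.3 0" --pt "0 0 -0.9 0" --pt "0 0 -1.6 -0.5" --pt "0 0 -2.3 -1.3" --pt "0 0 -3.0 -2.2" --pt "0 0 -3.6 -3.1" --pt "0 0 -4.0 -3.8" --pt "0 0 -4.2 -4.2"

```text
clock: 3.53
position: [0.5083, -0.1765, 0.1923]
ee_rot: [0.001, 0.956, 0.292, 0.0]
contact_force: [0.8, 0.8, -2.7]
width: 0.0123
gripper_force: 60.9
```

```bash
python3 -c "
from h import *
goal(.4856,.051,.19,89.07)"
```

```text
t 3.53 pos [ 0.5083 -0.1765  0.1923] yaw 33.97 | shift [ 4.33 -8.05  0.08] turn -9.18 | F [ 0.8  0.8 -2.7] w 12.3 gf 60.9 tilt 0.09
```

Request:
drive_tool --pt "0.1 -0.2 0 -0.3" --pt "0.3 -0.7 0 -0.9" --pt "0.7 -1.4 0 -1.7" --pt "1.2 -2.2 0 -2.6" --pt "1.7 -3.1 0 -3.5" --pt "2.2 -4.0 0 -4.4" --pt "2.6 -4.8 0 -5.2" --pt "2.9 -5.4 0 -5.8"

```text
clock: 4.2
position: [0.4917, -0.0214, 0.19]
ee_rot: [-0.001, 0.825, 0.565, -0.001]
contact_force: [0.9, 0.5, -3.1]
width: 0.0123
gripper_force: 60.7
```

```bash
python3 -c "
from h import *
goal(.4856,.051,.16,89.07)"
```

```text
t 4.20 pos [ 0.4917 -0.0214  0.19  ] yaw 68.85 | shift [ 2.61 -1.27  1.2 ] turn -3.37 | F [ 0.9  0.5 -3.1] w 12.3 gf 60.7 tilt 0.18
```

Request:
drive_tool --pt "0.4 -0.2 0 -0.5" --pt "0.9 -0.5 0 -1.1" --pt "1.4 -0.75 0 -1.8" --pt "1.9 -1.0 0 -2.4" --pt "2.3 -1.2 0 -2.9" --pt "2.5 -1.32 0 -3.25" --pt "2.58 -1.36 0 -3.37" --pt "2.58 -1.36 0 -3.37"

```text
clock: 4.87
position: [0.4847, 0.0491, 0.1905]
ee_rot: [-0.0, 0.714, 0.7, -0.0]
contact_force: [-0.1, -0.4, -3.4]
width: 0.0127
gripper_force: 60.8
```

```bash
python3 - <<'E'
from h import *
goal(.4836,.051,.1225,89.07)
o=[]
for n in('side','top'):
    im,D=eyes.get_image(n); C=cloud(n,D); z=C[...,2]; np.savez(n+'1.npz',im=im,D=D)
    s=proj(n,[[.48,.05,.13]])[0]; x,y=int(s[0])-50,int(s[1])-60
    o.append(cv2.resize(im[y:y+120,x:x+100],None,fx=4,fy=4))
cv2.imwrite('pics/p1.png',np.hstack(o)[:,:,::-1])
E
```

```text
t 4.87 pos [0.4847 0.0491 0.1905] yaw 88.84 | shift [ 0.08 -0.04  2.72] turn -0.04 | F [-0.1 -0.4 -3.4] w 12.7 gf 60.8 tilt 0.07
```

View pics/p1.png

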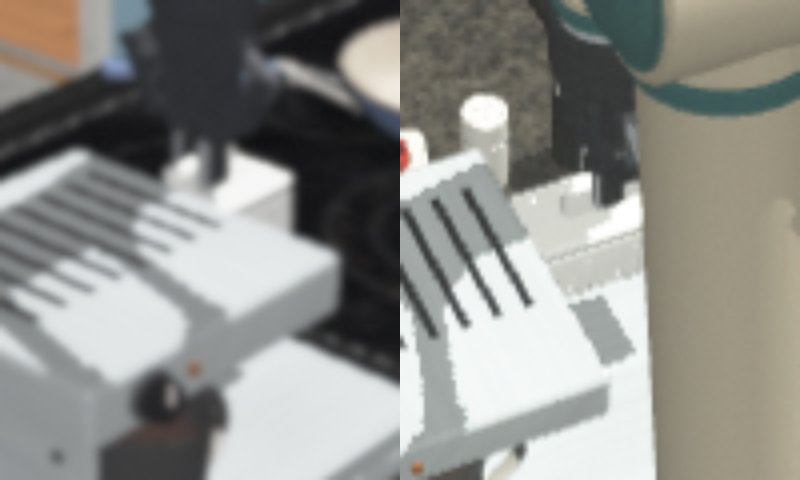

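The terrine hangs level over the right end of the deck (left crop (240,185), right crop (600,220)), clear of the hood edge.

```bash
python3 - <<'E'
from h import *
for n in('top','side'):
    f=np.load(n+'1.npz'); im=f['im'];C=cloud(n,f['D']); z=C[...,2]
    hsv=cv2.cvtColor(im,cv2.COLOR_RGB2HSV)
    m=(abs(C[...,0]-.484)<.06)&(abs(C[...,1]-.05)<.1)&(hsv[...,2]>120)&(hsv[...,1]<50)
    P=C[m&(z>.08)&(z<.18)]; print(n,len(P),np.histogram(P[:,2],bins=np.arange(.08,.182,.01))[0])
    L=P[abs(P[:,2]-np.median(P[P[:,2]>.155][:,2]))<.005]; print('lid',len(L),L.min(0).round(4),L.max(0).round(4),np.median(L[:,2]))
    for a in np.arange(-.02,.12,.02):
        q=L[abs(L[:,1]-a)<.01]
        if len(q)>2: print('y %.2f x %.4f..%.4f'%(a,q[:,0].min(),q[:,0].max()))
    for a in np.arange(.455,.52,.01):
        q=L[abs(L[:,0]-a)<.005]
        if len(q)>2: print('x %.3f y %.4f..%.4f'%(a,q[:,1].min(),q[:,1].max()))
E
```

```text
top 631 [  0   0   3  23  50  47  59  65 310  74]
lid 328 [0.453  0.0255 0.1615] [0.5196 0.1098 0.1714] 0.16626670122834808
y 0.02 x 0.4715..0.4800
y 0.04 x 0.4530..0.4840
y 0.06 x 0.4534..0.5160
y 0.08 x 0.4535..0.5182
y 0.10 x 0.4543..0.5196
x 0.455 y 0.0324..0.1096
x 0.465 y 0.0319..0.1094
x 0.475 y 0.0255..0.1077
x 0.485 y 0.0280..0.1079
x 0.495 y 0.0778..0.1087
x 0.505 y 0.0741..0.1098
x 0.515 y 0.0595..0.1071
side 266 [  0   0   0   0   4  11  24  42 146  39]
lid 160 [ 0.454  -0.0143  0.1635] [0.5075 0.0597 0.1731] 0.16852493357665121
y -0.02 x 0.4576..0.5075
y 0.00 x 0.4540..0.5031
y 0.02 x 0.4544..0.4883
y 0.04 x 0.4549..0.4822
y 0.06 x 0.4566..0.4842
x 0.455 y -0.0138..0.0525
x 0.465 y -0.0137..0.0581
x 0.475 y -0.0100..0.0581
x 0.485 y -0.0095..0.0597
x 0.495 y -0.0143..0.0044
x 0.505 y -0.0131..-0.0078
```

Request:
drive_tool --pt "0.1 -0.04 0.2 0" --pt "0.12 -0.04 0.6 -0.04" --pt "0.12 -0.04 1.1 -0.04" --pt "0.12 -0.04 1.6 -0.04" --pt "0.12 -0.04 2.1 -0.04" --pt "0.12 -0.04 2.5 -0.04" --pt "0.12 -0.04 2.7 -0.04" --pt "0.12 -0.04 2.75 -0.04"

```text
clock: 5.63
position: [0.4832, 0.0515, 0.1206]
ee_rot: [-0.001, 0.713, 0.701, -0.001]
contact_force: [-0.6, 0.2, -3.3]
width: 0.013
gripper_force: 60.7
```

```bash
python3 -c "
from h import *
goal(.4836,.052,.1105,89.07)"
```

```text
t 5.63 pos [0.4832 0.0515 0.1206] yaw 89.01 | shift [0.02 0.02 0.41] turn -0.01 | F [-0.6  0.2 -3.3] w 13.0 gf 60.7 tilt 0.18
```

Request:
drive_tool --pt "0 0 0.05 0" --pt "0 0 0.1 0" --pt "0 0 0.15 0" --pt "0 0 0.2 0" --pt "0 0 0.25 0" --pt "0 0 0.3 0" --pt "0 0 0.32 0" --pt "0 0 0.32 0"

```text
clock: 6.3
position: [0.4842, 0.0517, 0.1142]
ee_rot: [0.0, 0.713, 0.701, -0.0]
contact_force: [0.1, 0.2, -2.9]
width: 0.0125
gripper_force: 60.7
```

Request:
drive_tool --pt "0 0 0.02 0" --pt "0 0 0.04 0" --pt "0 0 0.06 0" --pt "0 0 0.08 0" --pt "0 0 0.1 0" --pt "0 0 0.12 0" --pt "0 0 0.12 0" --pt "0 0 0.12 0"

```text
clock: 6.97
position: [0.4843, 0.0518, 0.1112]
ee_rot: [-0.0, 0.713, 0.701, -0.0]
contact_force: [-0.6, -0.5, -3.7]
width: 0.0128
gripper_force: 60.7
```

Request:
drive_tool --pt "0 0.03 0 0" --pt "0 0.06 0 0" --pt "0 0.09 0 0" --pt "0 0.12 0 0" --pt "0 0.15 0 0" --pt "0 0.18 0 0" --pt "0 0.18 0 0" --pt "0 0.18 0 0"

```text
clock: 7.63
position: [0.4884, 0.0517, 0.1111]
ee_rot: [-0.0, 0.713, 0.701, -0.0]
contact_force: [-1.0, -0.2, -2.8]
width: 0.0124
gripper_force: 60.9
```

Request:
drive_tool --pt "0 0 0.02 0" --pt "0 0 0.04 0" --pt "0 0 0.06 0" --pt "0 0 0.08 0" --pt "0 0 0.08 0" --pt "0 0 0.08 0" --pt "0 0 0.08 0" --pt "0 0 0.08 0"

```text
clock: 8.3
position: [0.4883, 0.0516, 0.1109]
ee_rot: [0.0, 0.713, 0.701, -0.0]
contact_force: [-4.7, -0.0, 11.1]
width: 0.0126
gripper_force: 62.8
```

Request:
drive_tool --pt "0 0 -0.03 0" --pt "0 0.02 -0.04 0" --pt "0 0.04 -0.05 0" --pt "0 0.06 -0.05 0" --pt "0 0.06 -0.05 0" --pt "0 0.06 -0.05 0" --pt "0 0.06 -0.05 0" --pt "0 0.06 -0.05 0"

```text
clock: 8.97
position: [0.4886, 0.0517, 0.111]
ee_rot: [-0.001, 0.713, 0.701, -0.001]
contact_force: [-5.9, -0.7, 8.8]
width: 0.0129
gripper_force: 62.4
```

Request:
drive_tool --pt "0 0.02 -0.03 0" --pt "0 0.04 -0.04 0" --pt "0 0.06 -0.05 0" --pt "0 0.08 -0.05 0" --pt "0 0.08 -0.05 0" --pt "0 0.08 -0.05 0" --pt "0 0.08 -0.05 0" --pt "0 0.08 -0.05 0"

```text
clock: 9.63
position: [0.4889, 0.0517, 0.1112]
ee_rot: [-0.003, 0.713, 0.701, -0.003]
contact_force: [-7.3, -0.8, 4.8]
width: 0.0125
gripper_force: 61.9
```

Request:
drive_tool --pt "0 -0.06 0 0" --pt "0 -0.08 0 0" --pt "0 -0.08 0 0" --pt "0 -0.08 0 0" --pt "0 -0.08 0 0" --pt "0 -0.08 0 0" --pt "0 -0.08 0 0" --pt "0 -0.08 0 0" --grip 50

```text
clock: 10.3
position: [0.4904, 0.0516, 0.1117]
ee_rot: [0.0, 0.713, 0.701, 0.0]
contact_force: [-0.2, 0.2, -0.8]
width: 0.0498
gripper_force: 0.0
```

Request:
drive_tool --pt "0 0 -0.3 0" --pt "0 0 -1.0 0" --pt "0 0 -2.0 0" --pt "0 0 -3.2 0" --pt "0 0 -4.5 0" --pt "0 0 -5.9 0" --pt "0 0 -7.2 0" --pt "0 0 -8.3 0"

```text
clock: 10.97
position: [0.4904, 0.0517, 0.3225]
ee_rot: [0.001, 0.713, 0.701, 0.001]
contact_force: [1.2, -0.5, 0.4]
width: 0.0501
gripper_force: 0.0
```

```bash
python3 - <<'E'
from h import *
d=np.array([-.349,-.496,.795]); d/=np.linalg.norm(d); end=(np.array([.49894,.35607,.26472])+np.array([.49942,.35492,.26241]))/2
print('az',np.degrees(np.arctan2(-d[1],-d[0])),'grip pt guess',end-.025*d)
goal(.505,.365,.36,55.)
o=[]
for n in('side','top'):
    im,D=eyes.get_image(n); np.savez(n+'2.npz',im=im,D=D)
    s=proj(n,[[.45,.12,.08]])[0]; x,y=int(s[0])-70,int(s[1])-75
    o.append(cv2.resize(im[y:y+200,x:x+133],None,fx=3,fy=3))
cv2.imwrite('pics/p2.png',np.hstack(o)[:,:,::-1])
E
```

```text
az 54.868668441334655 grip pt guess [0.50790569 0.36789598 0.24368843]
t 10.97 pos [0.4904 0.0517 0.3225] yaw 89.04 | shift [12.54  0.38 -1.5 ] turn 5.67 | F [ 1.2 -0.5  0.4] w 50.1 gf 0.0 tilt 0.18
```

View pics/p2.png

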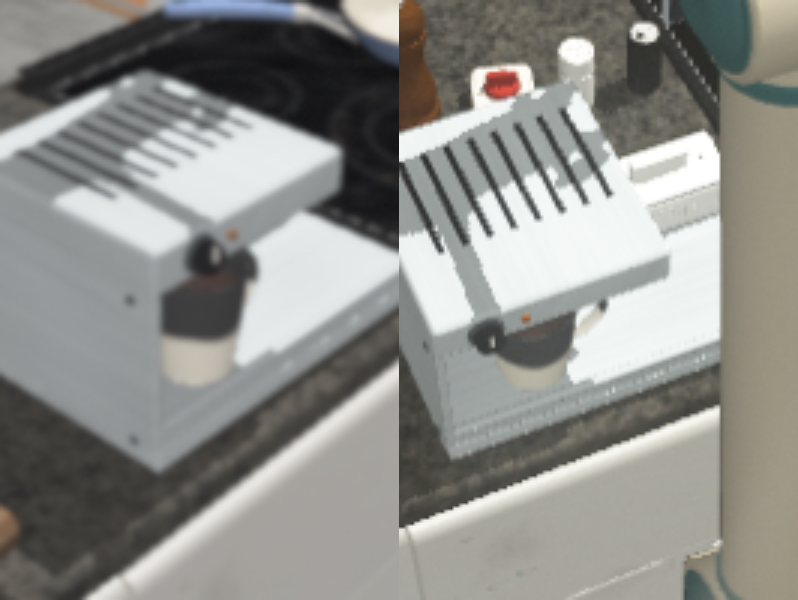

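The terrine stands on the deck along the rail (right crop (670,170)), the mug untouched at (540,340) with its handle to the right. Now the stick's axis from both views.

```bash
python3 - <<'E'
from h import *
pl=[];seg={}
for n in('top','side'):
    f=np.load(n+'2.npz'); im=f['im'];C=cloud(n,f['D']); z=C[...,2]
    hsv=cv2.cvtColor(im,cv2.COLOR_RGB2HSV)
    w=((hsv[...,0]>8)&(hsv[...,0]<24)&(hsv[...,1]>70)&(abs(C[...,0]-.53)<.08)&(abs(C[...,1]-.4)<.09)&(z>.15)).astype(np.uint8)
    k,l,s,c=cv2.connectedComponentsWithStats(w); i=1+np.argmax(s[1:,4]); v,u=np.nonzero(l==i)
    p=np.c_[u,v].astype(np.float32); r=cv2.minAreaRect(p); m=p.mean(0); U,S,V=np.linalg.svd(p-m,full_matrices=False); t=(p-m)@V[0]
    # midline using mid part width
    a,b=m+V[0]*t.min(),m+V[0]*t.max(); 
    # refine by centreline of cross-sections
    e=(p-m)@V[1]; T=np.linspace(t.min()+6,t.max()-6,12); mid=[]
    for q in T:
        ee=e[abs(t-q)<1.5]; mid.append((ee.min()+ee.max())/2)
    pp=np.polyfit(T,mid,1); A=m+V[0]*T[0]+V[1]*np.polyval(pp,T[0]); B=m+V[0]*T[-1]+V[1]*np.polyval(pp,T[-1])
    o,d=ray(n,[A,B]); nn=np.cross(d[0],d[1]); nn/=np.linalg.norm(nn); pl.append((nn,nn@o)); seg[n]=(A,B,a,b)
    print(n,len(p),r[1],'line',A.round(1),B.round(1),'ends',a.round(1),b.round(1))
d=np.cross(pl[0][0],pl[1][0]); d/=np.linalg.norm(d); d*=np.sign(d[2])
P0=np.linalg.lstsq(np.array([pl[0][0],pl[1][0]]),np.array([pl[0][1],pl[1][1]]),rcond=None)[0]
P=P0+d*(.22-P0[2])/d[2]
print('axis @z.22',P,'d',d,'lean',np.degrees(np.arccos(d[2])),'az',np.degrees(np.arctan2(d[1],d[0])))
for n in seg:
    for q in seg[n][2:]:
        o,r=ray(n,[q]); r=r[0]; s=np.linalg.lstsq(np.c_[d,-r],o-P,rcond=None)[0]; print(n,'end pt',P+s[0]*d)
E
```

```text
top 277 (7.77817440032959, 38.890869140625) line [235.9 211.3] [216.  229.5] ends [240.3 207.2] [211.6 233.6]
side 509 (9.029956817626953, 60.782676696777344) line [241.4 202.5] [213.4 242.5] ends [244.7 197.5] [209.9 247.4]
axis @z.22 [0.54149232 0.34337617 0.22      ] d [-0.34111322 -0.50556034  0.79249638] lean 37.58058220767661 az -124.00844804193626
top end pt [0.5385824  0.3390634  0.22676052]
top end pt [0.59506165 0.42277071 0.09554427]
side end pt [0.5302073  0.32665075 0.24621811]
side end pt [0.58298174 0.40486719 0.1236091 ]
```

Request:
drive_tool --pt "0.5 0 -0.3 0.2" --pt "1.4 0 -0.8 0.8" --pt "2.7 0.1 -1.2 1.6" --pt "4.1 0.2 -1.5 2.6" --pt "5.6 0.3 -1.5 3.6" --pt "7.1 0.35 -1.5 4.5" --pt "8.5 0.38 -1.5 5.2" --pt "9.5 0.38 -1.5 5.6"

```text
clock: 11.73
position: [0.5032, 0.2919, 0.3558]
ee_rot: [-0.001, 0.886, 0.464, -0.0]
contact_force: [-0.1, -0.1, -0.5]
width: 0.05
gripper_force: 0.0
```

```bash
python3 -c "
from h import *
goal(.5152,.3643,.32,54.5)"
```

```text
t 11.73 pos [0.5032 0.2919 0.3558] yaw 55.35 | shift [ 2.66 -1.25  1.43] turn 0.14 | F [-0.1 -0.1 -0.5] w 50.0 gf 0.0 tilt 0.09
```

Request:
drive_tool --pt "0.5 -0.2 0 0" --pt "1.2 -0.6 0.2 0.1" --pt "1.9 -0.9 0.5 0.14" --pt "2.4 -1.15 0.9 0.14" --pt "2.66 -1.25 1.2 0.14" --pt "2.66 -1.25 1.4 0.14" --pt "2.66 -1.25 1.43 0.14" --pt "2.66 -1.25 1.43 0.14"

```text
clock: 12.4
position: [0.5156, 0.3602, 0.3204]
ee_rot: [0.0, 0.889, 0.458, -0.001]
contact_force: [-0.5, -0.0, -0.9]
width: 0.0498
gripper_force: 0.0
```

```bash
python3 - <<'E'
from h import *
goal(.5152,.3643,.238,54.5)
o=[]
for n in('side','top'):
    im,D=eyes.get_image(n); np.savez(n+'3.npz',im=im,D=D)
    s=proj(n,[[.515,.364,.25]])[0]; x,y=int(s[0])-50,int(s[1])-75
    o.append(cv2.resize(im[y:y+120,x:x+100],None,fx=4,fy=4))
cv2.imwrite('pics/s1.png',np.hstack(o)[:,:,::-1])
E
```

```text
t 12.40 pos [0.5156 0.3602 0.3204] yaw 54.56 | shift [ 0.13 -0.11  3.3 ] turn 0.01 | F [-0.5 -0.  -0.9] w 49.8 gf 0.0 tilt 0.11
```

View pics/s1.png

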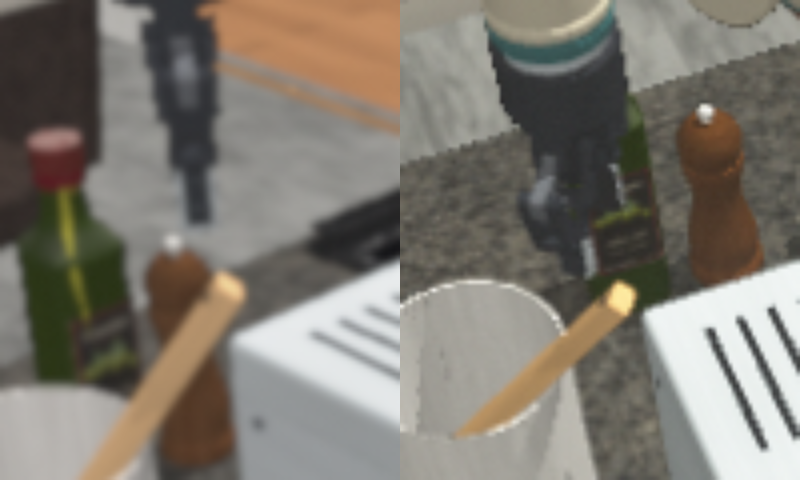

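Side crop shows the stick end at (230,290) with the fingers above at (197,220); top crop shows the end at (622,298). I'll check my axis against those pixels.

```bash
python3 - <<'E'
from h import *
for n,ox in(('side',0),('top',400)):
    s=proj(n,[[.515,.364,.25]])[0]; x,y=int(s[0])-50,int(s[1])-75
    c=np.array([.5783,.4527]); u=np.array([np.cos(np.radians(54.5)),np.sin(np.radians(54.5))])
    Q=[]
    for r,z in((.1238,.2575),(.1086,.2376),(.088,.2106)):
        Q.append([*(c-r*u),z])
    print(n,((proj(n,Q)-[x,y])*4+[ox,0]).round(0).tolist())
    W=np.array([[0.515,0.364,.25],[.505,.364,.25],[.515,.354,.25],[.515,.364,.24]]); p=proj(n,W)*4; print((p[1:]-p[0]).round(1).tolist())
E
```

```text
side [[226.0, 288.0], [202.0, 322.0], [171.0, 368.0]]
[[11.4, 5.5], [13.8, -6.0], [1.6, 15.8]]
top [[621.0, 298.0], [602.0, 315.0], [577.0, 337.0]]
[[4.9, 10.7], [14.7, -4.9], [2.0, 10.2]]
```

Request:
drive_tool --pt "0.1 -0.08 0.2 0" --pt "0.13 -0.11 0.7 0" --pt "0.13 -0.11 1.4 0" --pt "0.13 -0.11 2.1 0" --pt "0.13 -0.11 2.7 0" --pt "0.13 -0.11 3.1 0" --pt "0.13 -0.11 3.25 0" --pt "0.13 -0.11 3.3 0"

```text
clock: 13.17
position: [0.5153, 0.3655, 0.238]
ee_rot: [0.0, 0.889, 0.459, -0.0]
contact_force: [0.5, -0.9, 0.2]
width: 0.0498
gripper_force: 0.0
```

Request:
drive_tool --pt "0 0 0 0" --pt "0 0 0 0" --pt "0 0 0 0" --pt "0 0 0 0" --pt "0 0 0 0" --pt "0 0 0 0" --pt "0 0 0 0" --pt "0 0 0 0" --grip 0 --newtons 100

```text
clock: 13.83
position: [0.5159, 0.366, 0.2393]
ee_rot: [-0.0, 0.889, 0.459, 0.001]
contact_force: [0.4, 1.3, 4.4]
width: 0.0205
gripper_force: 97.6
```

Request:
drive_tool --pt "0 0 -0.3 0" --pt "0 0 -1.0 0" --pt "0 0 -2.0 0" --pt "0 0 -3.2 0" --pt "0 0 -4.4 0" --pt "0 0 -5.6 0" --pt "0 0 -6.6 0" --pt "0 0 -7.3 0"

```text
clock: 14.5
position: [0.5152, 0.3655, 0.4237]
ee_rot: [0.0, 0.889, 0.459, 0.001]
contact_force: [0.6, 0.8, -0.5]
width: 0.0206
gripper_force: 97.9
```

Request:
drive_tool --pt "0 0 -0.4 0" --pt "0 0 -0.9 0" --pt "0 0 -1.4 0" --pt "0 0 -1.8 0" --pt "0 0 -2.0 0" --pt "0 0 -2.0 0" --pt "0 0 -2.0 0" --pt "0 0 -2.0 0"

```text
clock: 15.17
position: [0.5152, 0.3656, 0.4699]
ee_rot: [0.0, 0.889, 0.459, -0.001]
contact_force: [0.2, 0.5, -0.7]
width: 0.0205
gripper_force: 97.8
```

```bash
cat > stick.py <<'E'
from h import *
import sys
def axis(n,f):
    im,D=f; C=cloud(n,D); s=get_state(); q=s['ee_rot']; R=Ro.from_quat([q[1],q[2],q[3],q[0]]).as_matrix()
    L=(C-s['position'])@R   # tool coords
    hsv=cv2.cvtColor(im,cv2.COLOR_RGB2HSV)
    m=(hsv[...,0]>8)&(hsv[...,0]<24)&(hsv[...,1]>70)&(abs(L[...,1])<.04)&(L[...,2]>.03)&(L[...,2]<.29)&(L[...,0]>-.05)&(L[...,0]<.3)
    W=L[m]
    for _ in range(5):
        c=np.median(W,0) if _==0 else W.mean(0); v=np.linalg.svd(W-c,full_matrices=False)[2][0]; r=np.linalg.norm((W-c)-np.outer((W-c)@v,v),axis=1); W=W[r<.015]
    v=v*np.sign(v[2]); t=(W-c)@v; e=c+v*np.percentile(t,99.5)
    print(n,len(W),'tool-frame c',c.round(4),'dir',v.round(3),'tilt',np.degrees(np.arctan2(v[0],v[2])).round(2),'yoff',np.degrees(np.arcsin(v[1])).round(2),'low end',e.round(4),'at z0',(c-v*c[2]/v[2]).round(4))
    return m
E
python3 - <<'E'
from stick import *
goal(.474,.0,.47,89.07)
for n in('side','top'):
    f=eyes.get_image(n); m=axis(n,f); cv2.imwrite(f'pics/l_{n}.png',f[0][:,:,::-1])
E
```

```text
t 15.17 pos [0.5152 0.3656 0.4699] yaw 54.60 | shift [-12.87   7.13   0.02] turn -5.75 | F [ 0.2  0.5 -0.7] w 20.5 gf 97.8 tilt 0.13
side 942 tool-frame c [ 0.0909 -0.0087  0.1249] dir [ 0.597 -0.002  0.802] tilt 36.63 yoff -0.11 low end [ 0.166  -0.009   0.2259] at z0 [-0.0019 -0.0085  0.    ]
top 465 tool-frame c [ 0.0894 -0.0077  0.1207] dir [ 0.6   -0.001  0.8  ] tilt 36.88 yoff -0.08 low end [ 0.1673 -0.0079  0.2246] at z0 [-0.0012 -0.0075  0.    ]
```

View pics/l_side.png

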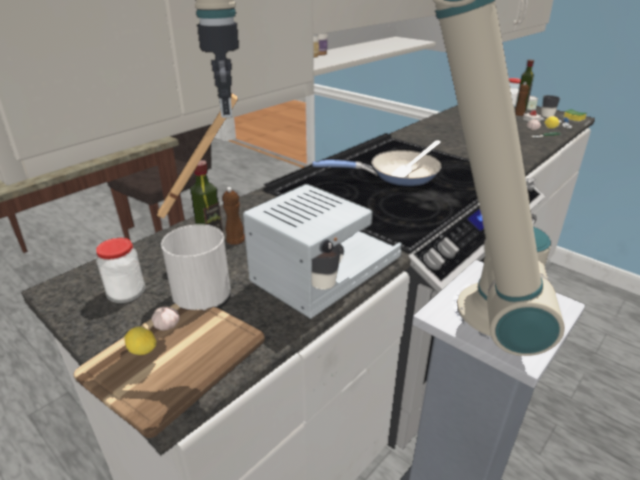

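The stick is free of the crock, gripped at (228,105) with its tip at (163,212), tilt about 37° in the tool's x–z plane.

Request:
drive_tool --pt "-0.4 0.2 0 -0.2" --pt "-1.2 0.7 0 -0.6" --pt "-2.3 1.3 0 -1.2" --pt "-3.6 2.0 0 -1.9" --pt "-5.0 2.8 0 -2.7" --pt "-6.5 3.6 0 -3.5" --pt "-7.8 4.3 0 -4.2" --pt "-9.0 5.0 0 -4.8"

```text
clock: 15.93
position: [0.4857, 0.1079, 0.4708]
ee_rot: [0.0, 0.746, 0.666, -0.0]
contact_force: [0.1, -1.0, -1.0]
width: 0.0204
gripper_force: 97.8
```

```bash
python3 -c "
from h import *
goal(.4812,-.215,.44,89.07)"
```

```text
t 15.93 pos [0.4857 0.1079 0.4708] yaw 83.58 | shift [-12.85   1.26   1.24] turn -0.91 | F [ 0.1 -1.  -1. ] w 20.4 gf 97.8 tilt 0.05
```

Request:
drive_tool --pt "-0.8 0.1 0 -0.2" --pt "-2.0 0.2 0 -0.4" --pt "-3.4 0.35 0 -0.6" --pt "-4.9 0.5 0 -0.8" --pt "-6.4 0.65 0 -0.91" --pt "-7.8 0.8 0 -0.91" --pt "-9.0 0.9 0 -0.91" --pt "-9.8 0.97 0 -0.91"

```text
clock: 16.6
position: [0.4823, -0.1392, 0.4703]
ee_rot: [-0.0, 0.715, 0.699, -0.001]
contact_force: [0.1, 0.6, -0.9]
width: 0.0205
gripper_force: 97.8
```

```bash
python3 -c "
from h import *
goal(.4812,-.215,.3,89.07)"
```

```text
t 16.60 pos [ 0.4823 -0.1392  0.4703] yaw 88.70 | shift [-3.03  0.03  6.82] turn -0.06 | F [ 0.1  0.6 -0.9] w 20.5 gf 97.8 tilt 0.09
```

Request:
drive_tool --pt "-0.9 0.01 0 -0.06" --pt "-1.9 0.02 0 -0.06" --pt "-2.6 0.03 0.5 -0.06" --pt "-3.0 0.03 1.5 -0.06" --pt "-3.03 0.03 2.8 -0.06" --pt "-3.03 0.03 4.0 -0.06" --pt "-3.03 0.03 5.0 -0.06" --pt "-3.03 0.03 5.6 -0.06"

```text
clock: 17.27
position: [0.4804, -0.2113, 0.3273]
ee_rot: [-0.003, 0.712, 0.702, -0.001]
contact_force: [0.6, 0.6, -1.1]
width: 0.0202
gripper_force: 97.9
```

```bash
python3 - <<'E'
from stick import *
goal(.4812,-.215,.2695,89.07)
for n in('side','top'):
    f=eyes.get_image(n); axis(n,f)
    im,D=f; C=cloud(n,D); hsv=cv2.cvtColor(im,cv2.COLOR_RGB2HSV)
    L=C[(abs(C[...,2]-.087)<.004)&(abs(C[...,0]-.488)<.05)&(abs(C[...,1]-.05)<.09)&(hsv[...,2]>120)&(hsv[...,1]<50)]
    if len(L)>20: print(n,'lid',len(L),L.min(0).round(4),L.max(0).round(4),[(a.round(2),*np.round([L[abs(L[:,1]-a)<.01][:,0].min(),L[abs(L[:,1]-a)<.01][:,0].max()],4)) for a in np.arange(-.01,.12,.02) if (abs(L[:,1]-a)<.01).sum()>3])
    if n=='top': cv2.imwrite('pics/t4.png',cv2.resize(im[120:320,240:460],None,fx=3,fy=3)[:,:,::-1])
E
```

```text
t 17.27 pos [ 0.4804 -0.2113  0.3273] yaw 89.19 | shift [-0.15  0.04  2.31] turn 0.02 | F [ 0.6  0.6 -1.1] w 20.2 gf 97.9 tilt 0.33
side 660 tool-frame c [0.0975 0.     0.1251] dir [0.598 0.015 0.801] tilt 36.75 yoff 0.87 low end [0.1667 0.0018 0.2179] at z0 [ 0.004  -0.0024  0.    ]
top 150 tool-frame c [ 0.0378 -0.0036  0.0507] dir [ 0.558 -0.117  0.821] tilt 34.22 yoff -6.72 low end [ 0.0588 -0.008   0.0816] at z0 [0.0033 0.0036 0.    ]
top lid 275 [ 0.4551 -0.0106  0.0831] [0.5184 0.0823 0.0909] [(np.float64(-0.01), np.float64(0.4566), np.float64(0.5182)), (np.float64(0.01), np.float64(0.4575), np.float64(0.5184)), (np.float64(0.03), np.float64(0.458), np.float64(0.517)), (np.float64(0.05), np.float64(0.4554), np.float64(0.518)), (np.float64(0.07), np.float64(0.4551), np.float64(0.5153)), (np.float64(0.09), np.float64(0.4699), np.float64(0.5083))]
```

View pics/t4.png

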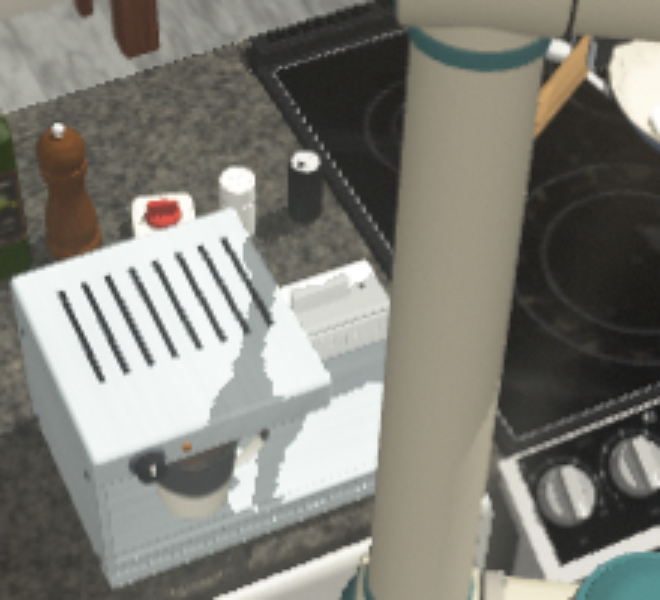

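The terrine sits along the rail at (340,305); mug at (200,475) unmoved; the stick is behind the arm, about to come down to the right of the terrine.

Request:
drive_tool --pt "0 0.02 0.3 0" --pt "0 0.04 0.8 0" --pt "0 0.04 1.3 0" --pt "0 0.04 1.7 0" --pt "0 0.04 2.0 0" --pt "0 0.04 2.1 0" --pt "0 0.04 2.1 0" --pt "0 0.04 2.1 0"

```text
clock: 18.03
position: [0.4834, -0.2122, 0.2791]
ee_rot: [0.001, 0.712, 0.702, 0.0]
contact_force: [0.9, -0.2, -0.4]
width: 0.0202
gripper_force: 97.9
```

```bash
python3 - <<'E'
from stick import *
goal(.4815,-.195,.2695,89.07)
s=get_state()
f=eyes.get_image('side'); m=axis('side',f); v,u=np.nonzero(m); i=np.argsort(v)[-15:]; print('mask low px',u[i].mean(),v[i].max())
q=s['ee_rot'];R=Ro.from_quat([q[1],q[2],q[3],q[0]]).as_matrix(); print('pred tip px',proj('side',[s['position']+R@[.17,0,.2275]]), s['position']+R@[.17,0,.2275])
cv2.imwrite('pics/q5.png',cv2.resize(f[0][150:300,320:460],None,fx=4,fy=4)[:,:,::-1])
E
```

```text
t 18.03 pos [ 0.4834 -0.2122  0.2791] yaw 89.22 | shift [ 0.69 -0.09  0.38] turn 0.02 | F [ 0.9 -0.2 -0.4] w 20.2 gf 97.9 tilt 0.07
side 525 tool-frame c [ 0.086  -0.0014  0.1103] dir [0.601 0.006 0.799] tilt 36.98 yoff 0.37 low end [ 0.1444 -0.0008  0.1879] at z0 [ 0.003  -0.0023  0.    ]
mask low px 364.2 206
pred tip px [[355.86480003 219.818356  ]] [ 0.48597184 -0.04237702  0.05145198]
```

View pics/q5.png

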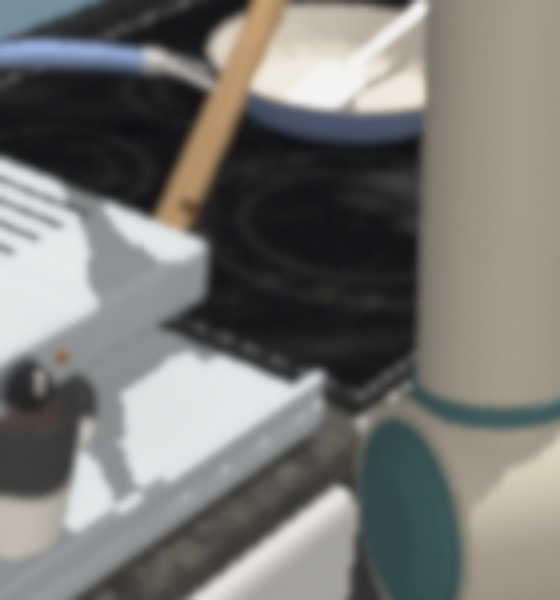

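Request:
drive_tool --pt "0 -0.04 0.1 0.02" --pt "0 -0.07 0.25 0.02" --pt "0.05 -0.08 0.38 0.02" --pt "0.15 -0.08 0.38 0.02" --pt "0.3 -0.08 0.38 0.02" --pt "0.45 -0.08 0.38 0.02" --pt "0.55 -0.08 0.38 0.02" --pt "0.6 -0.08 0.38 0.02"

```text
clock: 18.75
position: [0.4814, -0.1964, 0.2692]
ee_rot: [0.0, 0.712, 0.702, 0.0]
contact_force: [-0.1, 0.8, -0.5]
width: 0.0202
gripper_force: 97.9
```

```bash
cat > push.py <<'E'
from h import *
import sys
dy=float(sys.argv[1]); s=get_state(); Y=s['position'][1]; print('line x err mm',1e3*(s['position'][0]-(.4828+.0162*(Y+.118))),'tipfront y',Y+.176)
Y+=dy; goal(.4828+.0162*(Y+.118),Y,.2695,89.07)
E
python3 push.py .03
```

```text
line x err mm -0.15228688597057616 tipfront y -0.020424000138707377
t 18.75 pos [ 0.4814 -0.1964  0.2692] yaw 89.13 | shift [ 1.2   0.01 -0.01] turn 0.01 | F [-0.1  0.8 -0.5] w 20.2 gf 97.9 tilt 0.02
```

Request:
drive_tool --pt "0.1 0 0 0" --pt "0.25 0 0 0" --pt "0.4 0 0 0" --pt "0.55 0 0 0" --pt "0.7 0.01 0 0" --pt "0.85 0.01 0 0" --pt "1.0 0.01 0 0" --pt "1.1 0.01 0 0"

```text
clock: 19.42
position: [0.4819, -0.1691, 0.269]
ee_rot: [0.0, 0.713, 0.702, -0.0]
contact_force: [0.5, -1.5, -0.4]
width: 0.0202
gripper_force: 98.3
```

```bash
python3 push.py .05; python3 - <<'E'
from h import *
for n in('top',):
    im,D=eyes.get_image(n); C=cloud(n,D); hsv=cv2.cvtColor(im,cv2.COLOR_RGB2HSV)
    L=C[(abs(C[...,2]-.087)<.004)&(abs(C[...,0]-.488)<.05)&(abs(C[...,1]-.06)<.1)&(hsv[...,2]>120)&(hsv[...,1]<50)]
    print(n,'lid',len(L),L.min(0).round(4),L.max(0).round(4),[(a.round(2),*np.round([L[abs(L[:,1]-a)<.01][:,0].min(),L[abs(L[:,1]-a)<.01][:,0].max()],4)) for a in np.arange(-.01,.12,.02) if (abs(L[:,1]-a)<.01).sum()>3])
E
```

```text
line x err mm -0.02514151789179131 tipfront y 0.006869349424282467
t 19.42 pos [ 0.4819 -0.1691  0.269 ] yaw 89.11 | shift [ 2.    0.   -0.02] turn 0.01 | F [ 0.5 -1.5 -0.4] w 20.2 gf 98.3 tilt 0.01
top lid 255 [0.4549 0.0037 0.083 ] [0.521  0.082  0.0909] [(np.float64(0.01), np.float64(0.4581), np.float64(0.5179)), (np.float64(0.03), np.float64(0.4549), np.float64(0.5193)), (np.float64(0.05), np.float64(0.4561), np.float64(0.521)), (np.float64(0.07), np.float64(0.4567), np.float64(0.5198)), (np.float64(0.09), np.float64(0.4634), np.float64(0.5182))]
```

Request:
drive_tool --pt "0.12 0 0 0" --pt "0.32 0 0 0" --pt "0.55 0.01 0 0" --pt "0.78 0.01 0 0" --pt "1.01 0.01 0 0" --pt "1.24 0.02 0 0" --pt "1.45 0.02 0 0" --pt "1.6 0.02 0 0"

```text
clock: 20.13
position: [0.483, -0.1286, 0.2689]
ee_rot: [-0.0, 0.712, 0.702, 0.0]
contact_force: [0.2, -1.7, -0.7]
width: 0.0201
gripper_force: 98.3
```

Request:
drive_tool --pt "0.18 0 0 0" --pt "0.38 0 0 0" --pt "0.6 0.01 0 0" --pt "0.82 0.01 0 0" --pt "1.04 0.01 0 0" --pt "1.26 0.02 0 0" --pt "1.46 0.02 0 0" --pt "1.6 0.02 0 0"

```text
clock: 20.8
position: [0.4841, -0.0887, 0.2689]
ee_rot: [-0.0, 0.713, 0.702, -0.0]
contact_force: [-1.9, -3.6, 0.2]
width: 0.0202
gripper_force: 98.2
```

```bash
python3 push.py .04; python3 - <<'E'
from h import *
S=get_state()
for n in('top','side'):
    im,D=eyes.get_image(n); np.savez(n+'5.npz',im=im,D=D); C=cloud(n,D); hsv=cv2.cvtColor(im,cv2.COLOR_RGB2HSV)
    L=C[(abs(C[...,2]-.087)<.006)&(abs(C[...,0]-.488)<.05)&(abs(C[...,1]-.1)<.1)&(hsv[...,2]>100)&(hsv[...,1]<50)]
    print(n,'lid',len(L), [(a.round(2),*np.round([L[abs(L[:,1]-a)<.01][:,0].min(),L[abs(L[:,1]-a)<.01][:,0].max()],4)) for a in np.arange(-.01,.2,.02) if (abs(L[:,1]-a)<.01).sum()>3])
    a=np.load(n+'2.npz')['D']; M=C[(abs(C[...,0]-.36)<.05)&(abs(C[...,1]-.23)<.07)&(C[...,2]>.04)&(C[...,2]<.16)]; print('mug',len(M),np.percentile(M,[2,50,98],axis=0).round(3).tolist())
E
```

```text
line x err mm 0.7932863907161858 tipfront y 0.08728562075329589
t 20.80 pos [ 0.4841 -0.0887  0.2689] yaw 89.12 | shift [ 1.6  -0.03 -0.02] turn 0.01 | F [-1.9 -3.6  0.2] w 20.2 gf 98.2 tilt 0.03
top lid 4 [(np.float64(0.03), np.float64(0.4719), np.float64(0.4817))]
mug 730 [[0.313, 0.166, 0.041], [0.335, 0.234, 0.063], [0.396, 0.29, 0.131]]
side lid 0 []
mug 1238 [[0.315, 0.167, 0.041], [0.341, 0.25, 0.085], [0.395, 0.287, 0.131]]
```

Request:
drive_tool --pt "0.18 0 0 0" --pt "0.38 0 0 0" --pt "0.6 0 0 0" --pt "0.82 0 0 0" --pt "1.04 0 0 0" --pt "1.26 0 0 0" --pt "1.46 0 0 0" --pt "1.6 0 0 0"

```text
clock: 21.57
position: [0.4848, -0.0488, 0.269]
ee_rot: [-0.0, 0.713, 0.702, 0.0]
contact_force: [-0.1, -1.9, -0.7]
width: 0.0208
gripper_force: 98.1
```

Request:
drive_tool --pt "0.18 0 0 0" --pt "0.38 0 0 0" --pt "0.6 0 0 0" --pt "0.82 0 0 0" --pt "1.04 0 0 0" --pt "1.26 0 0 0" --pt "1.46 0 0 0" --pt "1.6 0 0 0"

```text
clock: 22.23
position: [0.4854, -0.0088, 0.269]
ee_rot: [-0.0, 0.713, 0.702, 0.0]
contact_force: [0.6, -2.2, -0.9]
width: 0.0206
gripper_force: 98.2
```

```bash
python3 push.py .03; python3 - <<'E'
from stick import *
f=eyes.get_image('side'); axis('side',f)
E
```

```text
line x err mm 0.866180591704846 tipfront y 0.16719479270330817
t 22.23 pos [ 0.4854 -0.0088  0.269 ] yaw 89.11 | shift [ 1.2  -0.03 -0.02] turn 0.01 | F [ 0.6 -2.2 -0.9] w 20.6 gf 98.2 tilt 0.01
side 264 tool-frame c [ 0.0482 -0.0016  0.0622] dir [0.612 0.02  0.791] tilt 37.74 yoff 1.17 low end [ 0.0725 -0.0008  0.0936] at z0 [ 0.0001 -0.0032  0.    ]
```

Request:
drive_tool --pt "0.15 0 0 0" --pt "0.3 0.01 0 0" --pt "0.45 0.01 0 0" --pt "0.6 0.01 0 0" --pt "0.75 0.02 0 0" --pt "0.88 0.02 0 0" --pt "0.98 0.02 0 0" --pt "1.05 0.02 0 0"

```text
clock: 22.95
position: [0.4863, 0.017, 0.2689]
ee_rot: [-0.0, 0.713, 0.702, -0.0]
contact_force: [-0.3, -1.6, -1.0]
width: 0.0205
gripper_force: 98.2
```

Request:
drive_tool --pt "0.03 0 0 0" --pt "0.07 0 0 0" --pt "0.11 0 0 0" --pt "0.15 0 0 0" --pt "0.19 0 0 0" --pt "0.22 0 0 0" --pt "0.24 0 0 0" --pt "0.24 0 0 0"

```text
clock: 23.62
position: [0.4864, 0.0228, 0.2689]
ee_rot: [-0.0, 0.713, 0.702, -0.0]
contact_force: [-0.5, -1.4, -0.7]
width: 0.0205
gripper_force: 98.2
```

Request:
drive_tool --pt "0.02 0 0 0" --pt "0.04 0 0 0" --pt "0.06 0 0 0" --pt "0.08 0 0 0" --pt "0.1 0 0 0" --pt "0.12 0 0 0" --pt "0.12 0 0 0" --pt "0.12 0 0 0"

```text
clock: 24.28
position: [0.4865, 0.0258, 0.2689]
ee_rot: [-0.0, 0.713, 0.702, 0.0]
contact_force: [0.6, -2.2, 0.1]
width: 0.0205
gripper_force: 98.2
```

Request:
drive_tool --pt "0.02 0 0 0" --pt "0.04 0 0 0" --pt "0.06 0 0 0" --pt "0.08 0 0 0" --pt "0.1 0 0 0" --pt "0.12 0 0 0" --pt "0.12 0 0 0" --pt "0.12 0 0 0"

```text
clock: 24.95
position: [0.4867, 0.0284, 0.2692]
ee_rot: [0.0, 0.713, 0.702, -0.0]
contact_force: [-1.6, -3.6, 1.4]
width: 0.0202
gripper_force: 98.4
```

Request:
drive_tool --pt "0.02 0 0 0" --pt "0.04 0 0 0" --pt "0.06 0 0 0" --pt "0.08 0 0 0" --pt "0.1 0 0 0" --pt "0.12 0 0 0" --pt "0.12 0 0 0" --pt "0.12 0 0 0"

```text
clock: 25.62
position: [0.487, 0.0304, 0.2694]
ee_rot: [0.002, 0.713, 0.702, -0.001]
contact_force: [-0.6, -6.5, 1.7]
width: 0.0204
gripper_force: 99.0
```

```bash
python3 push.py .0; python3 - <<'E'
from stick import *
for n in('side','top'):
    f=eyes.get_image(n); axis(n,f); im,D=f; np.savez(n+'6.npz',im=im,D=D); C=cloud(n,D)
    A=C[(C[...,0]>.44)&(C[...,0]<.525)&(C[...,1]>.13)&(C[...,1]<.345)&(C[...,2]>.035)&(C[...,2]<.14)]; print(n,len(A),A[:20].round(3).tolist() if len(A) else '')
E
```

```text
line x err mm 1.7954431502023582 tipfront y 0.20636446506568237
t 25.62 pos [0.487  0.0304 0.2694] yaw 89.10 | shift [-0.   -0.07 -0.01] turn 0.01 | F [-0.6 -6.5  1.7] w 20.4 gf 99.0 tilt 0.20
side 200 tool-frame c [ 0.0423 -0.0023  0.0543] dir [0.61  0.042 0.791] tilt 37.66 yoff 2.4 low end [ 0.0606 -0.001   0.078 ] at z0 [ 0.0004 -0.0052  0.    ]
side 786 [[0.521, 0.336, 0.139], [0.519, 0.334, 0.139], [0.52, 0.337, 0.137], [0.519, 0.335, 0.136], [0.513, 0.334, 0.138], [0.523, 0.335, 0.132], [0.517, 0.337, 0.135], [0.514, 0.336, 0.136], [0.509, 0.337, 0.139], [0.508, 0.334, 0.138], [0.521, 0.337, 0.13], [0.518, 0.336, 0.132], [0.513, 0.337, 0.134], [0.509, 0.338, 0.136], [0.507, 0.336, 0.136], [0.503, 0.336, 0.137], [0.52, 0.335, 0.127], [0.515, 0.335, 0.129], [0.512, 0.335, 0.131], [0.507, 0.336, 0.133]]
top 253 tool-frame c [ 0.0497 -0.004   0.0662] dir [ 0.597 -0.009  0.802] tilt 36.66 yoff -0.52 low end [ 0.0794 -0.0044  0.1061] at z0 [ 0.0004 -0.0032  0.    ]
top 138 [[0.523, 0.337, 0.136], [0.525, 0.337, 0.129], [0.52, 0.338, 0.131], [0.513, 0.337, 0.138], [0.514, 0.337, 0.133], [0.515, 0.338, 0.128], [0.504, 0.337, 0.139], [0.523, 0.336, 0.113], [0.504, 0.338, 0.135], [0.524, 0.337, 0.107], [0.508, 0.337, 0.126], [0.513, 0.337, 0.116], [0.499, 0.337, 0.132], [0.51, 0.338, 0.115], [0.495, 0.338, 0.133], [0.516, 0.337, 0.104], [0.505, 0.337, 0.116], [0.519, 0.337, 0.096], [0.503, 0.337, 0.114], [0.492, 0.337, 0.127]]
```

Request:
drive_tool --pt "0.02 0 0 0" --pt "0.04 0 0 0" --pt "0.06 0 0 0" --pt "0.08 0 0 0" --pt "0.1 0 0 0" --pt "0.1 0 0 0" --pt "0.1 0 0 0" --pt "0.1 0 0 0"

```text
clock: 26.38
position: [0.4874, 0.0336, 0.2694]
ee_rot: [0.001, 0.713, 0.701, 0.0]
contact_force: [0.3, -6.0, 1.9]
width: 0.0206
gripper_force: 98.8
```

```bash
python3 - <<'E'
from stick import *
for n in('side','top'):
    f=eyes.get_image(n); axis(n,f); im,D=f; C=cloud(n,D)
    m=(C[...,0]>.43)&(C[...,0]<.513)&(C[...,1]>.12)&(C[...,1]<.330)&(C[...,2]>.036)&(C[...,2]<.15); A=C[m]; v,u=np.nonzero(m)
    hsv=cv2.cvtColor(im,cv2.COLOR_RGB2HSV)[m]
    print(n,len(A)); 
    for i in range(0,len(A),max(1,len(A)//25)): print(u[i],v[i],A[i].round(3),hsv[i])
E
```

```text
side 200 tool-frame c [ 0.0404 -0.0019  0.0541] dir [0.607 0.036 0.794] tilt 37.4 yoff 2.08 low end [ 0.0584 -0.0008  0.0776] at z0 [-0.0009 -0.0044  0.    ]
side 0
top 243 tool-frame c [ 0.0476 -0.004   0.0661] dir [0.582 0.01  0.813] tilt 35.6 yoff 0.58 low end [ 0.0755 -0.0035  0.1051] at z0 [ 0.0003 -0.0048  0.    ]
top 0
```

The stick now only pivots in the grip (tilt dropped about 1° while force stayed at 6 N), so the terrine is against the end wall. Withdraw.

Request:
drive_tool --pt "-0.2 0 0 0" --pt "-0.7 -0.02 0 0" --pt "-1.4 -0.04 0 0" --pt "-2.3 -0.06 0 0" --pt "-3.3 -0.08 0 0" --pt "-4.3 -0.08 0 0" --pt "-5.3 -0.08 0 0" --pt "-6.1 -0.08 0 0"

```text
clock: 27.15
position: [0.4827, -0.1182, 0.2686]
ee_rot: [-0.001, 0.713, 0.701, 0.002]
contact_force: [0.2, -0.2, -1.2]
width: 0.0206
gripper_force: 98.0
```

Request:
drive_tool --pt "-0.5 0 0 0" --pt "-0.9 0 -0.3 0" --pt "-1.2 0 -1.0 0" --pt "-1.4 0 -2.1 0" --pt "-1.5 0 -3.4 0" --pt "-1.5 0 -4.8 0" --pt "-1.5 0 -6.0 0" --pt "-1.5 0 -7.0 0"

```text
clock: 27.82
position: [0.4821, -0.1544, 0.4471]
ee_rot: [0.001, 0.712, 0.702, 0.002]
contact_force: [-0.5, -0.3, -0.2]
width: 0.0201
gripper_force: 98.0
```

```bash
python3 - <<'E'
from stick import *
goal(.5152,.3656,.475,54.6)
for n in('side','top'):
    f=eyes.get_image(n); axis(n,f); im,D=f; np.savez(n+'7.npz',im=im,D=D)
E
```

```text
t 27.82 pos [ 0.4821 -0.1544  0.4471] yaw 89.18 | shift [20.82  1.03 -1.08] turn 5.76 | F [-0.5 -0.3 -0.2] w 20.1 gf 98.0 tilt 0.23
side 725 tool-frame c [ 0.0972 -0.0048  0.1334] dir [ 0.582 -0.     0.813] tilt 35.56 yoff -0.02 low end [ 0.166  -0.0048  0.2298] at z0 [ 0.0018 -0.0047  0.    ]
top 129 tool-frame c [0.153  0.0004 0.2074] dir [ 0.447 -0.152  0.882] tilt 26.88 yoff -8.71 low end [ 0.1643 -0.0034  0.2295] at z0 [0.0479 0.036  0.    ]
```

Request:
drive_tool --pt "0.2 0 -0.5 0" --pt "0.8 0 -1.0 0" --pt "1.9 0.1 -1.4 0.2" --pt "3.3 0.2 -1.5 0.6" --pt "4.8 0.3 -1.5 1.1" --pt "6.3 0.4 -1.5 1.7" --pt "7.7 0.5 -1.5 2.3" --pt "9.0 0.5 -1.5 2.8"

```text
clock: 28.58
position: [0.4973, 0.0722, 0.4806]
ee_rot: [-0.001, 0.808, 0.59, 0.0]
contact_force: [-0.2, -0.4, -0.4]
width: 0.0205
gripper_force: 98.0
```

```bash
python3 - <<'E'
from h import *
goal(.517,.368,.475,54.6)
for k in (0,7):
  for n in('top','side'):
    f=np.load(f'{n}{k}.npz'); C=cloud(n,f['D'])
    M=C[(abs(C[...,0]-.36)<.05)&(abs(C[...,1]-.23)<.07)&(C[...,2]>.045)&(C[...,2]<.16)]; print(k,n,'mug',len(M),np.percentile(M,[2,50,98],axis=0).round(3).tolist())
E
```

```text
t 28.58 pos [0.4973 0.0722 0.4806] yaw 72.24 | shift [11.51 -2.86  0.25] turn 2.94 | F [-0.2 -0.4 -0.4] w 20.5 gf 98.0 tilt 0.17
0 top mug 655 [[0.313, 0.166, 0.045], [0.335, 0.235, 0.069], [0.392, 0.29, 0.13]]
0 side mug 1153 [[0.315, 0.167, 0.046], [0.342, 0.25, 0.088], [0.395, 0.285, 0.131]]
7 top mug 644 [[0.313, 0.167, 0.046], [0.335, 0.234, 0.069], [0.392, 0.288, 0.13]]
7 side mug 1142 [[0.315, 0.167, 0.046], [0.342, 0.25, 0.089], [0.396, 0.283, 0.131]]
```

Mug unmoved. Continue to the crock.

Request:
drive_tool --pt "1.2 -0.3 0 0.3" --pt "2.6 -0.65 0 0.8" --pt "4.1 -1.0 0 1.3" --pt "5.6 -1.4 0 1.8" --pt "7.1 -1.75 0 2.3" --pt "8.5 -2.1 0 2.7" --pt "9.7 -2.4 0 2.94" --pt "10.6 -2.65 0 2.94"

```text
clock: 29.25
position: [0.514, 0.3455, 0.4798]
ee_rot: [-0.001, 0.888, 0.46, -0.001]
contact_force: [-0.2, -0.7, -1.4]
width: 0.0204
gripper_force: 98.1
```

```bash
python3 - <<'E'
from stick import *
goal(.517,.368,.475,54.6)
E
```

```text
t 29.25 pos [0.514  0.3455 0.4798] yaw 54.83 | shift [ 0.8  -0.42  0.19] turn 0.04 | F [-0.2 -0.7 -1.4] w 20.4 gf 98.1 tilt 0.22
```

Request:
drive_tool --pt "0.4 -0.2 0.05 0.04" --pt "0.7 -0.35 0.1 0.04" --pt "0.8 -0.42 0.19 0.04" --pt "0.8 -0.42 0.19 0.04" --pt "0.8 -0.42 0.19 0.04" --pt "0.8 -0.42 0.19 0.04" --pt "0.8 -0.42 0.19 0.04" --pt "0.8 -0.42 0.19 0.04"

```text
clock: 29.92
position: [0.5183, 0.3631, 0.4773]
ee_rot: [0.0, 0.89, 0.457, 0.0]
contact_force: [0.3, 0.2, -0.9]
width: 0.0203
gripper_force: 98.1
```

```bash
python3 - <<'E'
from stick import *
goal(.517,.368,.27,54.6)
s=get_state(); q=s['ee_rot'];R=Ro.from_quat([q[1],q[2],q[3],q[0]]).as_matrix()
print('tip',s['position']+R@[.166,0,.232], 'crock radial of tip (u,v):',)
u=np.array([np.cos(np.radians(54.6)),np.sin(np.radians(54.6))]); d=(s['position']+R@[.166,0,.232])[:2]-[.5783,.4527]; print(d@u,d@[-u[1],u[0]])
d=s['position'][:2]-[.5783,.4527]; print('tcp',d@u,d@[-u[1],u[0]])
for n in('side','top'):
    f=eyes.get_image(n); axis(n,f)
E
```

```text
t 29.92 pos [0.5183 0.3631 0.4773] yaw 54.35 | shift [ 0.13 -0.16  8.29] turn -0.04 | F [ 0.3  0.2 -0.9] w 20.3 gf 98.1 tilt 0.04
tip [0.61518761 0.49800237 0.24539955] crock radial of tip (u,v):
0.0582955211135672 -0.0038253027587584532
tcp -0.10783176550172366 -0.00297877268713107
side 937 tool-frame c [ 0.0885 -0.0086  0.1264] dir [0.584 0.    0.812] tilt 35.73 yoff 0.0 low end [ 0.1616 -0.0086  0.228 ] at z0 [-0.0024 -0.0086  0.    ]
top 463 tool-frame c [ 0.0873 -0.0077  0.1228] dir [ 0.587 -0.001  0.809] tilt 35.96 yoff -0.08 low end [ 0.1638 -0.0079  0.2282] at z0 [-0.0018 -0.0075 -0.    ]
```

Request:
drive_tool --pt "0.05 -0.1 0.3 -0.04" --pt "0.07 -0.14 1.0 -0.04" --pt "0.07 -0.14 1.9 -0.04" --pt "0.07 -0.14 2.9 -0.04" --pt "0.07 -0.14 3.9 -0.04" --pt "0.07 -0.14 4.9 -0.04" --pt "0.07 -0.14 5.7 -0.04" --pt "0.07 -0.14 6.2 -0.04"

```text
clock: 30.68
position: [0.515, 0.3669, 0.3182]
ee_rot: [0.0, 0.888, 0.459, -0.002]
contact_force: [-0.3, 0.2, -0.3]
width: 0.0205
gripper_force: 98.0
```

```bash
python3 - <<'E'
from stick import *
goal(.5169,.3663,.245,54.6)
E
```

```text
t 30.68 pos [0.515  0.3669 0.3182] yaw 54.68 | shift [0.04 0.08 2.93] turn 0.01 | F [-0.3  0.2 -0.3] w 20.5 gf 98.0 tilt 0.27
```

Request:
drive_tool --pt "0.03 0.03 0.3 0" --pt "0.04 0.04 0.8 0" --pt "0.04 0.04 1.3 0" --pt "0.04 0.04 1.8 0" --pt "0.04 0.04 2.2 0" --pt "0.04 0.04 2.5 0" --pt "0.04 0.04 2.6 0" --pt "0.04 0.04 2.65 0"

```text
clock: 31.35
position: [0.5177, 0.3677, 0.2551]
ee_rot: [0.0, 0.888, 0.459, -0.0]
contact_force: [0.2, 0.4, -0.3]
width: 0.0203
gripper_force: 98.1
```

```bash
python3 - <<'E'
from stick import *
goal(.5169,.3663,.241,54.6)
E
```

```text
t 31.35 pos [0.5177 0.3677 0.2551] yaw 54.66 | shift [-0.06  0.01  0.56] turn 0.01 | F [ 0.2  0.4 -0.3] w 20.3 gf 98.1 tilt 0.03
```

Request:
drive_tool --pt "-0.02 0 0.08 0" --pt "-0.04 0 0.16 0" --pt "-0.04 0 0.24 0" --pt "-0.04 0 0.32 0" --pt "-0.04 0 0.4 0" --pt "-0.04 0 0.46 0" --pt "-0.04 0 0.5 0" --pt "-0.04 0 0.5 0"

```text
clock: 32.02
position: [0.5172, 0.3668, 0.2429]
ee_rot: [0.0, 0.888, 0.459, -0.0]
contact_force: [-0.7, -0.4, -0.2]
width: 0.0206
gripper_force: 98.0
```

Request:
drive_tool --pt "-0.02 0 0.02 0" --pt "-0.04 0 0.05 0" --pt "-0.04 0 0.08 0" --pt "-0.04 0 0.1 0" --pt "-0.04 0 0.12 0" --pt "-0.04 0 0.12 0" --pt "-0.04 0 0.12 0" --pt "-0.04 0 0.12 0"

```text
clock: 32.68
position: [0.5166, 0.3659, 0.2416]
ee_rot: [0.0, 0.888, 0.459, 0.001]
contact_force: [-2.4, -2.2, 6.3]
width: 0.0203
gripper_force: 98.8
```

Request:
drive_tool --pt "0 0 0 0" --pt "0 0 0 0" --pt "0 0 0 0" --pt "0 0 0 0" --pt "0 0 0 0" --pt "0 0 0 0" --pt "0 0 0 0" --pt "0 0 0 0" --grip 50

```text
clock: 33.35
position: [0.5166, 0.3661, 0.2398]
ee_rot: [0.0, 0.888, 0.459, -0.0]
contact_force: [-0.2, 0.7, -1.3]
width: 0.0504
gripper_force: 0.0
```

Request:
drive_tool --pt "0 0 -0.3 0" --pt "0 0 -1.0 0" --pt "0 0 -2.0 0" --pt "0 0 -3.1 0" --pt "0 0 -4.2 0" --pt "0 0 -5.2 0" --pt "0 0 -6.0 0" --pt "0 0 -6.4 0"

```text
clock: 34.02
position: [0.5171, 0.3664, 0.404]
ee_rot: [-0.0, 0.888, 0.459, 0.003]
contact_force: [-0.2, 0.6, -0.2]
width: 0.0499
gripper_force: 0.0
```

```bash
python3 - <<'E'
from h import *
goal(.2,.5,.4,54)
o=[]
for n in('side','top'):
    im,D=eyes.get_image(n); np.savez(n+'8.npz',im=im,D=D)
    s=proj(n,[[.49,.28,.12]])[0]; x,y=max(0,int(s[0])-110),int(s[1])-75
    o.append(cv2.resize(im[y:y+200,x:x+200],None,fx=2,fy=2))
cv2.imwrite('pics/e8.png',np.hstack(o)[:,:,::-1])
E
```

```text
t 34.02 pos [0.5171 0.3664 0.404 ] yaw 54.66 | shift [ -2.98 -13.44   0.11] turn 0.11 | F [-0.2  0.6 -0.2] w 49.9 gf 0.0 tilt 0.34
```

View pics/e8.png

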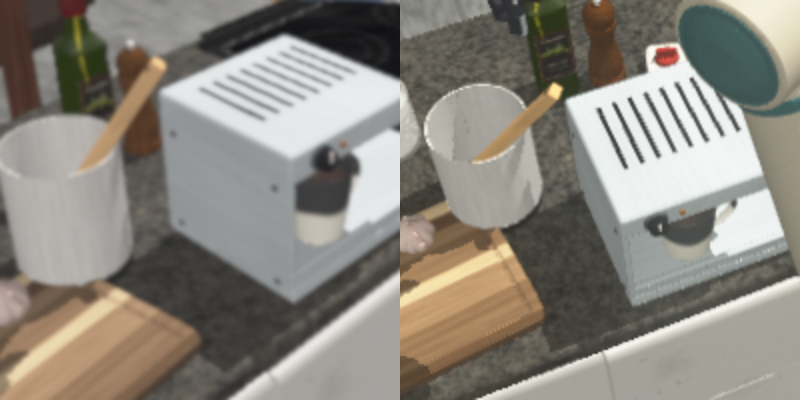

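The stick leans in the crock as at the start (side (120,110), top (520,125)), the mug is unmoved under the hood, and the gripper is clear.

```bash
python3 -c "
from h import *
print(order.sign_off())"
```

```text
the job is handed in; nothing more can be done
None
```

The job is handed in at 34 s of robot time: the terrine is pushed along the rail under the hood to the left end wall, the mug has not moved, and the stick is back in the crock. The cameras could not see the terrine under the hood, so "fully home" rests on the push force rising to about 6 N, the stick pivoting in the grip, and the measured travel matching to about 1 mm.

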